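# Dock the dried dip probes

### The arm

A 6-joint arm with a two-finger parallel gripper is mounted at the origin on a cart in front of the work surface, level with it; the furniture and walls round the work are solid. World frame = base frame: x ahead of the robot, y to its left, z up, the work surface at z = 0. Lengths are in m, angles in rad, forces in N, time in s.
With the tool pointing down it reaches from about 0.25 to 0.725 m from the base axis. Payload 4 kg.
Tool frame: the origin (TCP) lies midway between the tips of the shut fingers; the grasp point (between the pads) lies 19 mm behind it; z points along the fingers, y is the line along which they close (so a half turn about z gives the same grasp; the last joint's range is limited). The gripper opens to 85 mm and grips with 20 to 120 N. Pads are 22 mm wide; open, the fingers measure 114 mm over their backs; the gripper's body (76 mm by 85 mm) begins 54 mm behind the grasp point. The pads swing forward as they close: fully open they stand 13 mm farther back than shut.
Start: joints at [-1.101, 0.241, 0.005, 1.335, 0, 1.571], TCP at [0.226, -0.446, 0.231] pointing down, gripper open.
Joint ranges: [-2.72, 2.72], [-1.05, 1.87], [-1.09, 1.28], [-1.99, 2.15], [-1.42, 1.44], [-3.14, 3.14]. Speed limits (rad/s): [2.79, 2.79, 3.14, 3.14, 3.14, 3.14].

### API

Orientations are given as a unit quaternion [x, y, z, w].
In Python, from workcell import bot, camera, job_done gives the robot as it stands.
- The arm moves only by the tool carry_out, never from a script. Its argument "plan" is a list of rows, each an object of numbers: "dx", "dy", "dz": the shift along the tool's x, y, z in mm; "twist": the turn about the tool's z in degrees; "fingers": the closure, from -1 (fully open) to 1 (shut). In form: [{"dx": .., "dy": .., "dz": .., "twist": .., "fingers": ..}, ...]. A call has exactly 5 rows; each row is the pose to reach, as a shift and turn from the pose commanded when the call began, along the tool's axes at that moment; what a row does not reach only later rows make up. A row lasts 1/12 s, in which the tool goes at most 41.7 mm and 7.16 degrees, less where a joint would pass 70% of its speed; a pose out of reach is approached as far as the arm can. A call with a gripper value outside its range is refused whole. The fingers move at their own pace and stop on an object; the grip force is fixed at half the most. Time passes only in rows, so rows that repeat a pose let the fingers close, or fill a call up. It gives the time, the measured TCP pose, the force, the opening and the grip force at its end, in the units of the state.
- bot.get_obs(): the state, without advancing time (a new reading comes with each control period).
- camera(name): name is "scene" or "top"; returns a dict with "image" (480x640x3 uint8, red, green, blue), "intrinsics" (3x3 intrinsics, pixels), "eye" and "attitude" of the camera in the world. Camera axes: x right, y down, z forward; pixel columns grow to the right and rows downward; lengths in m; the calibration is good to about 2 mm. A picture is of the moment at which its call begins. There is no depth.
- job_done(): hands the job in; it is judged then, once.
The state is a dict: "clock": time; "joint_pos": joint angles; "joint_vel": joint speeds; "tau": joint torques, N m; "eef_pos": TCP position; "tool_rot": TCP orientation; "ft_force": force on the tool from outside, world axes, zero at the start; "ft_torque": the same for the moment, N m; "grip_width": finger opening in m; "grasp_force": force on a finger pad.
Only numpy, scipy, OpenCV 4.12 (cv2) and the standard library are available. Lean on these libraries where they do the work, as an engineer would, in place of code of your own. Each camera call takes 0.05 s, during which the arm holds its last target. There are 200 camera calls.

### The job

The red and the blue dip probe have dried on the drip stand: take each off its peg, lifting its hang tab over the upturned tip without forcing it, and press its shaft into the clip of its own colour on the docking rail until it snaps fully home, upright, with the handle just above the clip. Leave the yellow probe hanging where it is and do not knock anything else about.

Things in the scene. Friction and masses are not known exactly. Their poses are not given: they have to be found in the camera images.
- stand: drip stand, fixed. Origin at table height, -x is its front. White tray from x -65 to 72 mm, y -75 to 75 mm, 20 mm high. Cross bar at x 50 to 70 mm, 140 mm wide, top at z 227 mm. Two 4 mm steel pegs run from it towards -x at y -40 and +40 mm, axes at z 220 mm. Red and blue hang one behind the other, 50 to 65 mm apart, on the peg at y -40 mm (either in front), yellow on the other.
- peg_bend (a point): point on the axis of the peg with the red and blue probes where its level part ends (stand x -78 mm, z 220 mm); from here it is bent 45 degrees upward. The hole leaves a tab 12 mm of lift on the level part, too little to pass the tip level: the tab must climb along the bend
- peg_tip (a point): end of that peg's upturned tip, 15 mm ahead of (stand -x) and 15 mm above peg_bend; rounded, radius 2 mm
- probe_red: cordless dip probe, red handle, 172 mm long, 70 g. Origin at the centre of the shaft's lower end, z up along it. Steel shaft 12 mm in diameter, z 0 to 100 mm; square handle 24 x 24 mm, z 100 to 133 mm: grip here across y, a finger on either side of the hang tab; shoulder 24 mm wide (y), 12 mm deep (x) to z 147 mm; tab 24 mm wide, 5 mm thick to z 172 mm. Goes into the red clip.
- probe_blue: cordless dip probe, blue handle, 172 mm long, 70 g. Origin at the centre of the shaft's lower end, z up along it. Steel shaft 12 mm in diameter, z 0 to 100 mm; square handle 24 x 24 mm, z 100 to 133 mm: grip here across y, a finger on either side of the hang tab; shoulder 24 mm wide (y), 12 mm deep (x) to z 147 mm; tab 24 mm wide, 5 mm thick to z 172 mm. Goes into the blue clip.
- probe_yellow: cordless dip probe, yellow handle, 172 mm long, 70 g. Origin at the centre of the shaft's lower end, z up along it. Steel shaft 12 mm in diameter, z 0 to 100 mm; square handle 24 x 24 mm, z 100 to 133 mm: grip here across y, a finger on either side of the hang tab; shoulder 24 mm wide (y), 12 mm deep (x) to z 147 mm; tab 24 mm wide, 5 mm thick to z 172 mm. Stays on its peg.
- probe_red_hole (a point): centre of the oblong hole (14 mm wide in y, 16 mm high) in the red probe's hang tab, on its axis 158 mm above its lower end; the 4 mm peg runs through it along x, the hole's upper edge resting on it
- probe_blue_hole (a point): centre of the oblong hole (14 mm wide in y, 16 mm high) in the blue probe's hang tab, on its axis 158 mm above its lower end; the 4 mm peg runs through it along x, the hole's upper edge resting on it
- probe_red_seat (a point): point on the red probe's shaft axis 80 mm above its lower end, 20 mm below the handle; belongs at the red clip's origin (up to 15 mm higher or 5 mm lower is all right; the handle comes to rest on the clip 7 mm lower)
- probe_blue_seat (a point): point on the blue probe's shaft axis 80 mm above its lower end, 20 mm below the handle; belongs at the blue clip's origin (up to 15 mm higher or 5 mm lower is all right; the handle comes to rest on the clip 7 mm lower)
- dock: docking rail, fixed. Origin at the centre of the underside of its white foot plate (76 x 240 x 10 mm), -x is its front. Aluminium bar along y at x 9 to 21 mm, 26 mm high, centre z 150 mm, end posts at y -112 and +112 mm up to z 163 mm. The three clips sit on its front at y -70, 0 and +70 mm in any order, origins at x -12 mm, z 150 mm.
- clip_red: red spring clip on the dock's front. Origin: axis of a fully seated shaft, at the clip's mid-height; shafts go in towards +x, held upright; z up. Two sprung jaws 24 mm high; mouth 16 mm wide at x -17 mm narrowing to 8 mm at x -6.5 mm; a push of about 5 to 10 N snaps the shaft in, where the jaws hold it. Block behind up to 13 mm above the origin. For the red probe.
- clip_blue: blue spring clip on the dock's front. Origin: axis of a fully seated shaft, at the clip's mid-height; shafts go in towards +x, held upright; z up. Two sprung jaws 24 mm high; mouth 16 mm wide at x -17 mm narrowing to 8 mm at x -6.5 mm; a push of about 5 to 10 N snaps the shaft in, where the jaws hold it. Block behind up to 13 mm above the origin. For the blue probe.
- clip_yellow: yellow spring clip on the dock's front. Origin: axis of a fully seated shaft, at the clip's mid-height; shafts go in towards +x, held upright; z up. Two sprung jaws 24 mm high; mouth 16 mm wide at x -17 mm narrowing to 8 mm at x -6.5 mm; a push of about 5 to 10 N snaps the shaft in, where the jaws hold it. Block behind up to 13 mm above the origin. Stays empty.
- wash_bottle: wash bottle, 74 mm across, 253 mm high with its red spout, stands loose between the stand and the dock; origin under its base, body centred 20 mm towards its own -y
- beaker_large: glass beaker 54 mm in diameter, 71 mm high, loose, near the stand; origin under its base
- beaker_small: glass beaker 46 mm in diameter, 59 mm high, loose, beside one end of the dock; origin under its base
- dropper_bottle: amber dropper bottle 33 mm in diameter, 102 mm high, loose, beside one end of the dock; origin under its base
- grease_pot: grease pot 69 mm in diameter, 41 mm high, loose; origin under its base
Mind the look-alikes: they are no part of the job. Of the things that look like the probe_red, the smaller one is meant.

How it is judged:
At the end, for the whole second after the job is handed in: The red probe stands in the red clip and the blue probe in the blue clip, each seat point within 3.5 mm of the clip's origin in x and y and between 15 mm below and 16 mm above it, upright within 0.12 rad, at rest and released; the yellow probe still hangs within 30 mm of where it was (x of probe_red_seat in the frame of clip_red between -0.0035 and 0.0035 m and y of probe_red_seat in the frame of clip_red between -0.0035 and 0.0035 m and z of probe_red_seat in the frame of clip_red between -0.015 and 0.016 m and angle between each of probe_red, probe_blue's own z axis and vertical below 0.12 rad and linear speed of each of probe_red, probe_blue below 0.02 m/s and x of probe_blue_seat in the frame of clip_blue between -0.0035 and 0.0035 m and y of probe_blue_seat in the frame of clip_blue between -0.0035 and 0.0035 m and z of probe_blue_seat in the frame of clip_blue between -0.015 and 0.016 m and distance of probe_yellow from where it was at the start of the episode below 0.03 m); the robot touches nothing.
It fails at once if the red or blue probe is forced against the drip stand with more than 30 N (contact force between any of probe_red, probe_blue and stand above 30 N).
It fails at once if the yellow probe is shifted by more than 30 mm (distance of probe_yellow from where it was at the start of the episode above 0.03 m).
It fails at once if a bottle, beaker or pot is knocked (moved by more than 25 mm or tipped by more than 0.5 rad) (distance of any of wash_bottle, beaker_large, beaker_small, dropper_bottle, grease_pot from where it was at the start of the episode above 0.025 m or angle between any of wash_bottle, beaker_large, beaker_small, dropper_bottle, grease_pot's own z axis and vertical above 0.5 rad).
It also fails if it takes over 72 s, if anything falls off the work surface, if the arm or the gripper's body presses on something with over 40 N, if the wrist force passes 120 N, or if a joint passes its speed limit or range.

## Working session

There is one attempt and no reset: what is moved stays moved. The work goes in short steps, Python scripts to look and compute and a tool call to move; the robot and the scene stay as the last step left them, time stands still between calls to the robot, and variables do not carry over. Pictures are saved under pics/ and viewed, at most 10 in all, crops included, and the job is handed in when it is done.

Besides the shell and the picture viewer there is one more tool, called after ">>>" as name(argument=value, ...), one argument or row to a line, values as JSON. carry_out: Moves the arm, as the interface text tells. Its arguments: {"type":"object","properties":{"plan":{"type":"array","items":{"type":"object","properties":{"dx":{"type":"number"},"dy":{"type":"number"},"dz":{"type":"number"},"twist":{"type":"number"},"fingers":{"type":"number"}}}}},"required":["plan"]}

```bash
ls; mkdir -p pics; python3 - <<'E'
from workcell import bot,camera
import cv2,numpy as np,pickle
o=bot.get_obs(); print({k:np.round(v,3) for k,v in o.items()})
for n in("scene","top"):
    c=camera(n); cv2.imwrite(f"pics/{n}0.png",c["image"][:,:,::-1]); pickle.dump(c,open(n+"0.pkl","wb"))
    print(n,c["intrinsics"],c["eye"],c["attitude"])
E
```

```text
pics
{'clock': np.float64(0.0), 'joint_pos': array([-1.101,  0.241,  0.004,  1.335,  0.   ,  1.571]), 'joint_vel': array([-0.001,  0.002,  0.002, -0.   ,  0.   ,  0.002]), 'tau': array([ 0.0000e+00, -3.7232e+01,  2.5241e+01,  1.7000e-02,  0.0000e+00,
       -0.0000e+00]), 'eef_pos': array([ 0.226, -0.445,  0.23 ]), 'tool_rot': array([ 0.973,  0.233, -0.   , -0.001]), 'ft_force': array([0.159, 0.845, 0.097]), 'ft_torque': array([ 0.037, -0.042,  0.031]), 'grasp_force': np.float64(0.0), 'grip_width': np.float64(0.086)}
scene [[534.82602793   0.         311.3792202 ]
 [  0.         534.82602793 238.99798034]
 [  0.           0.           1.        ]] [-0.32054181 -0.89789043  1.00567083] [ 0.82361869 -0.33011896  0.16432498 -0.43089562]
top [[467.92246013   0.         320.66914466]
 [  0.         467.92246013 235.78482021]
 [  0.           0.           1.        ]] [ 0.29713909 -0.04436928  1.77899581] [ 0.70936272 -0.70227219  0.0387213  -0.04603218]
```

View pics/scene0.png

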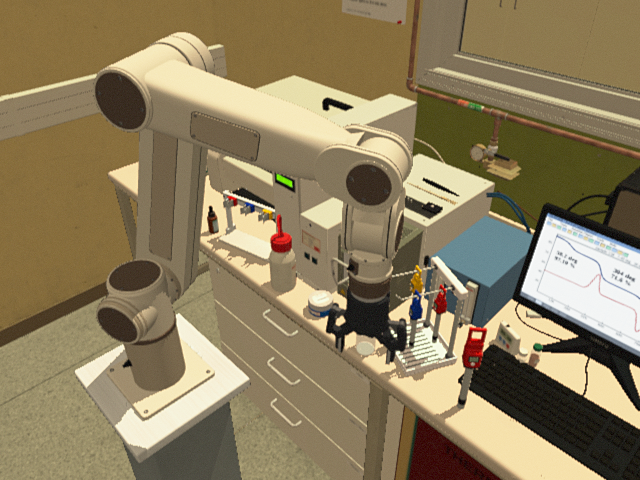

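View pics/top0.png

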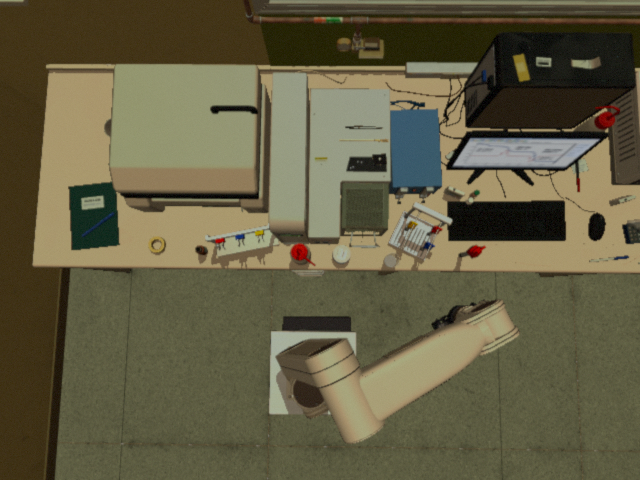

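```bash
cat > h.py <<'E'
import numpy as np,cv2,pickle
from scipy.spatial.transform import Rotation as R
from scipy.optimize import least_squares
def proj(c,P):
    P=np.atleast_2d(P); q=R.from_quat(c["attitude"]).inv().apply(P-c["eye"]); k=c["intrinsics"]
    return np.c_[k[0,0]*q[:,0]/q[:,2]+k[0,2],k[1,1]*q[:,1]/q[:,2]+k[1,2]]
def ray(c,uv):
    k=c["intrinsics"]; return R.from_quat(c["attitude"]).apply([(uv[0]-k[0,2])/k[0,0],(uv[1]-k[1,2])/k[1,1],1])
def onz(c,uv,z):
    d=ray(c,uv); return c["eye"]+d*(z-c["eye"][2])/d[2]
def tri(c1,u1,c2,u2):
    f=lambda P:np.r_[proj(c1,P)[0]-u1,proj(c2,P)[0]-u2]
    s=least_squares(f,onz(c2,u2,.1)); return s.x,np.abs(s.fun).max()
def crop(c,x,y,w,h,s):
    return cv2.resize(c["image"][y:y+h,x:x+w,::-1],(w*s,h*s),interpolation=cv2.INTER_CUBIC)
def load(n): return pickle.load(open(n+".pkl","rb"))
E
python3 - <<'E'
from h import *
s,t=load("scene0"),load("top0")
a=np.hstack([crop(s,385,250,100,150,4),crop(t,385,190,100,75,4)[:300].repeat(1,0) if 0 else np.vstack([crop(t,385,195,100,75,4),crop(t,185,205,100,75,4)])])
cv2.imwrite("pics/m1.png",a)
cv2.imwrite("pics/m2.png",crop(s,200,175,130,100,6))
E
```

```text
(no output)
```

View pics/m1.png

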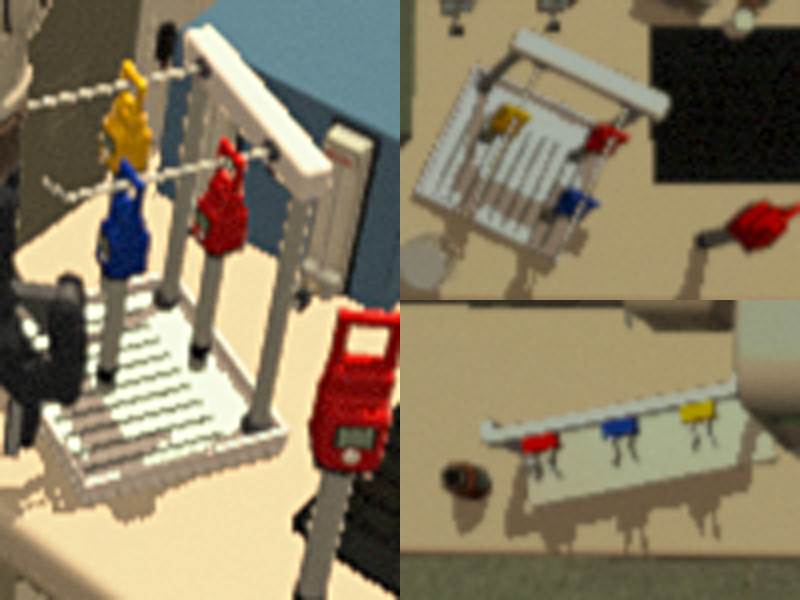

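View pics/m2.png

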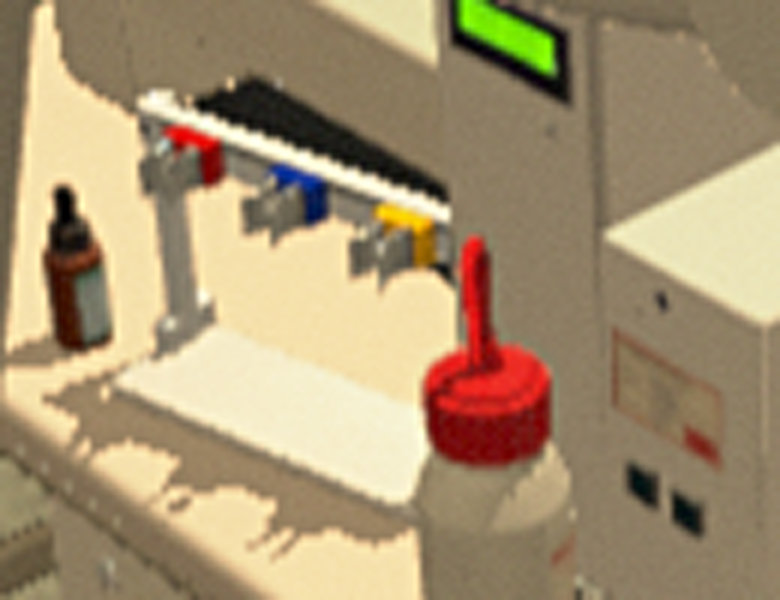

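The picture shows blue in front and red behind on the right-hand peg, with the bend at about (403,298) in the scene view. Yellow hangs on the far peg. Clip order from left to right is red, blue, yellow.

There are three red look-alikes:
- **Scene (441,300):** small, hangs by its tab on the stand's peg. This is probe_red.
- **Scene (473,345):** larger, stands on the table.
- **Top view (605,118):** a red thing at the monitor.

I'll clear the arm out of view first.

>>> carry_out(
  plan=[
    {"dz": -35},
    {"dz": -70},
    {"dz": -105},
    {"dz": -140},
    {"dz": -170},
  ],
)

```text
$.plan[0]: bad value
```

>>> carry_out(
  plan=[
    {"dx": 20, "dy": -34, "twist": 7},
    {"dx": 40, "dy": -68, "twist": 14},
    {"dx": 60, "dy": -102, "twist": 21},
    {"dx": 80, "dy": -136, "twist": 28},
    {"dx": 100, "dy": -170, "twist": 35},
  ],
)

```text
$.plan[0]: bad value
```

>>> carry_out(
  plan=[
    {"dx": 0, "dy": 0, "dz": -35, "twist": 0, "fingers": -1},
    {"dx": 0, "dy": 0, "dz": -70, "twist": 0, "fingers": -1},
    {"dx": 0, "dy": 0, "dz": -105, "twist": 0, "fingers": -1},
    {"dx": 0, "dy": 0, "dz": -140, "twist": 0, "fingers": -1},
    {"dx": 0, "dy": 0, "dz": -170, "twist": 0, "fingers": -1},
  ],
)

```text
clock: 0.52
eef_pos: [0.2262, -0.4456, 0.4034]
tool_rot: [0.973, 0.233, 0.0, 0.0]
ft_force: [-0.3, -0.3, 0.3]
grip_width: 0.0854
grasp_force: 0.0
```

>>> carry_out(
  plan=[
    {"dx": 20, "dy": -34, "dz": 0, "twist": 7, "fingers": -1},
    {"dx": 40, "dy": -68, "dz": 0, "twist": 14, "fingers": -1},
    {"dx": 60, "dy": -102, "dz": 0, "twist": 21, "fingers": -1},
    {"dx": 80, "dy": -136, "dz": 0, "twist": 28, "fingers": -1},
    {"dx": 100, "dy": -170, "dz": 0, "twist": 35, "fingers": -1},
  ],
)

```text
clock: 0.93
eef_pos: [0.238, -0.2513, 0.401]
tool_rot: [0.998, -0.067, -0.0, -0.0]
ft_force: [1.3, -0.1, 0.6]
grip_width: 0.0854
grasp_force: 0.0
```

>>> carry_out(
  plan=[
    {"dx": -5, "dy": -40, "dz": 0, "twist": 4, "fingers": -1},
    {"dx": -10, "dy": -80, "dz": 0, "twist": 8, "fingers": -1},
    {"dx": -16, "dy": -120, "dz": 0, "twist": 12, "fingers": -1},
    {"dx": -22, "dy": -160, "dz": 0, "twist": 16, "fingers": -1},
    {"dx": -27, "dy": -198, "dz": 0, "twist": 18, "fingers": -1},
  ],
)

```text
clock: 1.35
eef_pos: [0.2223, -0.0843, 0.4013]
tool_rot: [0.98, -0.198, 0.003, -0.015]
ft_force: [-0.8, -1.3, -0.3]
grip_width: 0.0856
grasp_force: 0.0
```

```bash
python3 - <<'E'
from h import *
from workcell import camera
for n in("scene","top"):
    c=camera(n); pickle.dump(c,open(n+"1.pkl","wb"))
s,t=load("scene1"),load("top1")
cv2.imwrite("pics/m3.png",np.hstack([crop(s,375,250,115,150,4),np.vstack([crop(t,385,195,85,75,4),crop(t,185,205,85,75,4)])]))
# dock in old scene / stand initial fit
t0,s0=load("top0"),load("scene0")
def cv(p,off,s): return (np.array(p,float)+.5)/s-.5+off
S=[((-78,-40,220),(72,195)),((-93,-40,235),(47,181)),((50,-40,220),(268,153)),((50,40,220),(200,68)),((72,-75,20),(287,432)),((-65,-75,20),(85,490))]
T=[((72,75,20),(78,67)),((-65,75,20),(14,190)),((-65,-75,20),(153,258)),((60,70,227),(118,42)),((60,-70,227),(262,105))]
def W(p,P): 
    a=p[2]; P=np.array(P)/1000; return np.c_[p[0]+np.cos(a)*P[:,0]-np.sin(a)*P[:,1],p[1]+np.sin(a)*P[:,0]+np.cos(a)*P[:,1],P[:,2]]
def f(p):
    return np.r_[(proj(s0,W(p,[a for a,_ in S]))-[cv(b,(385,250),4) for _,b in S]).ravel(),(proj(t0,W(p,[a for a,_ in T]))-[cv(b,(385,195),4) for _,b in T]).ravel()]
r=least_squares(f,[.4,-.3,-.4]); print(r.x,np.round(r.fun.reshape(-1,2),1))
S2=[((-38,120,10),(115,385)),((38,120,10),(225,330))]
T2=[((15,112,163),(88,131)),((-38,120,10),(132,208)),((-38,-120,10),(370,160))]
def g(p):
    return np.r_[(proj(s0,W(p,[a for a,_ in S2]))-[cv(b,(200,175),6) for _,b in S2]).ravel(),(proj(t0,W(p,[a for a,_ in T2]))-[cv(b,(185,205),4) for _,b in T2]).ravel()]
r2=least_squares(g,[.4,.3,.18]); print(r2.x,np.round(r2.fun.reshape(-1,2),1))
E
```

```text
[ 0.51018899 -0.37726184 -0.43716963] [[-1.5  0.5]
 [-0.9  0.3]
 [ 1.  -1.4]
 [ 0.5 -0.8]
 [ 0.4 -1.1]
 [-0.2 -1.5]
 [-0.4 -0.4]
 [ 0.5  1.1]
 [ 2.1  1.3]
 [-0.3 -1. ]
 [ 1.9  1.1]]
[0.48949138 0.25366907 0.1801165 ] [[-0.6 -1.6]
 [-3.  -3. ]
 [ 1.3 -0.5]
 [ 0.2 -1. ]
 [ 3.   0.3]]
```

View pics/m3.png

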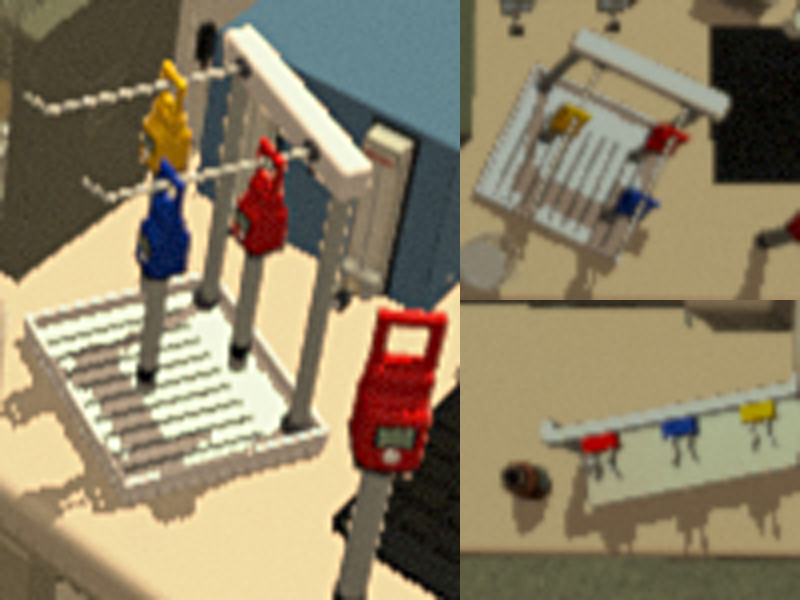

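```bash
cat > fit.py <<'E'
from h import *
from scipy.optimize import minimize
from scipy.ndimage import map_coordinates as mc
def W(p,P):
    a=p[2]; P=np.atleast_2d(P)/1000; return np.c_[p[0]+np.cos(a)*P[:,0]-np.sin(a)*P[:,1],p[1]+np.sin(a)*P[:,0]+np.cos(a)*P[:,1],P[:,2]]
def grads(c,sg=.8):
    g=cv2.GaussianBlur(c["image"].astype(np.float32),(0,0),sg)
    return [(np.gradient(g[:,:,i],axis=1),np.gradient(g[:,:,i],axis=0)) for i in range(3)]
def score(p,views):
    tot=0
    for c,G,E,w in views:
        for a,b in E:
            q=proj(c,W(p,np.linspace(a,b,40))); d=q[-1]-q[0]; n=np.array([-d[1],d[0]])/np.hypot(*d)
            v=0
            for gx,gy in G:
                v=v+(mc(gx,[q[:,1],q[:,0]],order=1)*n[0]+mc(gy,[q[:,1],q[:,0]],order=1)*n[1])**2
            tot-=w*np.sqrt(v).mean()
    return tot
def solve(p0,views):
    best=None
    for dx in(-.006,0,.006):
        for dy in(-.006,0,.006):
            r=minimize(score,np.array(p0)+[dx,dy,0],args=(views,),method="Nelder-Mead",options=dict(initial_simplex=np.array(p0)+[dx,dy,0]+np.array([[0,0,0],[.004,0,0],[0,.004,0],[0,0,.03]]),xatol=1e-5,fatol=1e-4))
            if best is None or r.fun<best.fun: best=r
    return best
E
python3 - <<'E'
from fit import *
s0,t0,s1,t1=[load(n) for n in("scene0","top0","scene1","top1")]
tray=[((-65,-75,20),(-65,75,20)),((-65,-75,20),(72,-75,20)),((-65,75,20),(72,75,20))]
base=[((-65,-75,0),(-65,75,0)),((-65,-75,0),(72,-75,0))]
bar=[((50,-66,227),(50,66,227)),((70,-66,227),(70,66,227))]
ends=[((50,-70,227),(70,-70,227)),((50,70,227),(70,70,227))]
pg=[((-74,-40,220),(-30,-40,220)),((-74,40,220),(-10,40,220)),((-78,-40,220),(-93,-40,235))]
G={id(c):grads(c) for c in(s0,t0,s1,t1)}
A=[(s1,G[id(s1)],tray+base+bar+ends[:1],1)]; B=[(t1,G[id(t1)],tray+bar+ends,1)]
for n,v in(("scene",A),("top",B),("both",A+B)):
    r=solve([.51,-.377,-.437],v); print(n,r.x,r.fun)
ps=r.x
foot=[((-38,-60,10),(-38,120,10)),((-38,120,10),(38,120,10))]; f0=[((-38,-60,0),(-38,120,0))]
db=[((9,-100,163),(9,105,163)),((21,-100,163),(21,105,163))]
v0=[(s0,G[id(s0)],foot+[((9,-65,163),(9,105,163)),((21,-50,163),(21,105,163))],1)]
v1=[(t1,G[id(t1)],foot[:1]+db,1)]
for n,v in(("dscene",v0),("dtop",v1),("dboth",v0+v1)):
    r=solve([.4895,.2537,.18],v); print(n,r.x,r.fun)
pd=r.x; pickle.dump((ps,pd),open("poses.pkl","wb"))
def draw(c,p,E,x,y,w,h,s,extra=[]):
    im=crop(c,x,y,w,h,s)
    for a,b in E:
        q=((proj(c,W(p,[a,b]))-[x,y]+.5)*s-.5).round().astype(int); cv2.line(im,tuple(map(int,q[0])),tuple(map(int,q[1])),(0,255,0),1)
    return im
clips=[((-12,y,138),(-12,y,162)) for y in(-70,0,70)]
cv2.imwrite("pics/m4.png",np.vstack([np.hstack([draw(s1,ps,tray+base+bar+ends+pg,375,250,100,150,4)[:,:400],np.vstack([draw(t1,ps,tray+bar+ends+pg,385,195,100,75,4),draw(t1,pd,foot+db+clips,185,205,100,75,4)])])]))
cv2.imwrite("pics/m5.png",draw(s0,pd,foot+f0+db+clips,200,175,130,100,6))
E
```

```text
scene [ 0.50814343 -0.38015001 -0.44302268] -372.6745005636755
top [ 0.51256792 -0.37614139 -0.45007465] -212.2960885704513
both [ 0.50918661 -0.37938326 -0.44087597] -536.4696993464947
dscene [0.48743825 0.23996314 0.2040333 ] -303.05612764494055
dtop [0.48885441 0.25487115 0.20623135] -88.55525728331142
dboth [0.48854225 0.24089086 0.20841171] -361.3287736816088
```

View pics/m4.png

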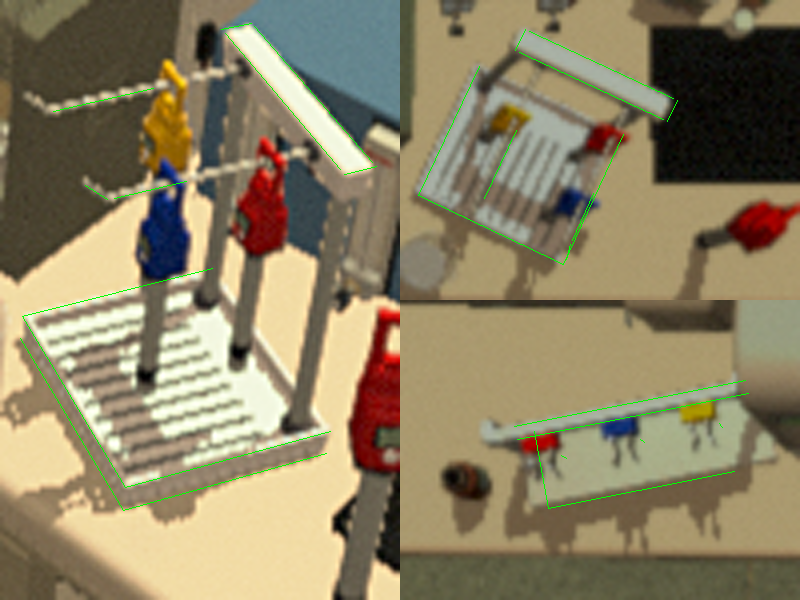

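View pics/m5.png

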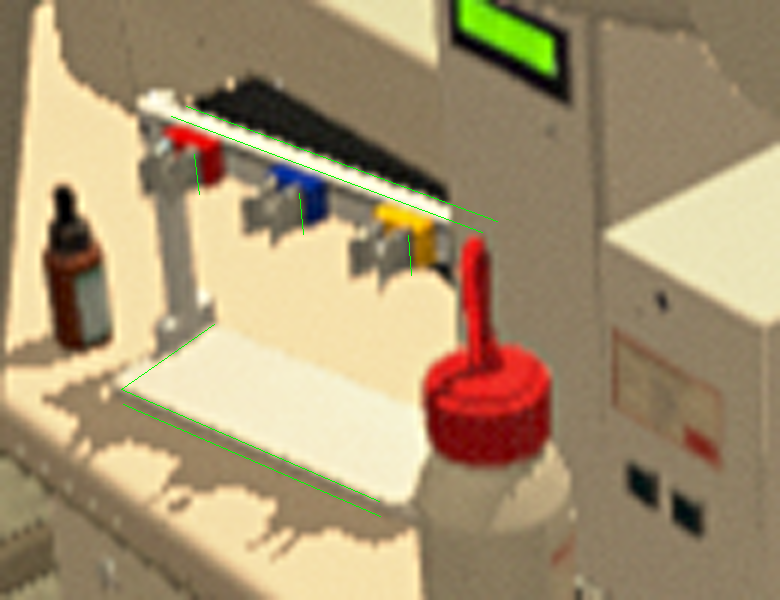

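```bash
cat > blob.py <<'E'
from fit import *
def blob(c,col,x,y,w,h):
    I=c["image"][y:y+h,x:x+w].astype(float); r,g,b=I[...,0],I[...,1],I[...,2]
    d={"r":r-np.maximum(g,b),"b":b-np.maximum(r,g),"y":np.minimum(r,g)-b}[col]
    m=np.clip(d-40,0,60)
    n,l,st,_=cv2.connectedComponentsWithStats((m>0).astype(np.uint8)); k=1+st[1:,4].argmax(); m=m*(l==k)
    yy,xx=np.mgrid[y:y+h,x:x+w]; return np.array([(m*xx).sum(),(m*yy).sum()])/m.sum(),m.sum()/60,st[k,:4]+[x,y,0,0]
E
python3 - <<'E'
from blob import *
s0,t0,s1,t1=[load(n) for n in("scene0","top0","scene1","top1")]
ps,pd=pickle.load(open("poses.pkl","rb"))
Ct=[blob(t1,c,205,225,62,25) for c in"rby"]; Cs=[blob(s0,c,215,190,62,35) for c in"rby"]
for a in Ct+Cs: print(np.round(a[0],2),a[1],a[2])
Y=(70,0,-70)
for yaw in(.2,.206,.21):
  # unknown x,y ; block box centroid unknown (bx, z) -> top visible face; fit x,y,with b: triangulate each
  pass
P=[tri(s0,a[0],t1,b[0]) for a,b in zip(Cs,Ct)]; print([(np.round(p,4),round(e,2)) for p,e in P])
P=np.array([p for p,e in P]); d=P[0]-P[2]; print("len",np.hypot(*d[:2]),"yaw",np.arctan2(-d[0],d[1]), "mid",P.mean(0))
# probes on stand
for c in"rby":
    a,b=blob(s1,c,375,260,80,60),blob(t1,c,385,205,65,55); p,e=tri(s1,a[0],t1,b[0]); a_=ps[2]
    l=np.array([[np.cos(a_),np.sin(a_)],[-np.sin(a_),np.cos(a_)]])@(p[:2]-ps[:2])
    print(c,np.round(a[0],1),np.round(b[0],1),a[2],b[2],p.round(4),round(e,2),"stand local",l.round(4))
E
```

```text
[219.32 240.2 ] 34.4 [215 238  10   6]
[239.22 236.17] 7.266666666666667 [236 235   8   4]
[225.38 228.09] 14.383333333333333 [205 225  56  11]
[232.66 199.32] 45.6 [227 196  11  11]
[249.33 204.69] 16.2 [245 202   9  10]
[254.19 215.93] 147.05 [231 205  45  20]
[(array([0.4765, 0.3277, 0.1501]), np.float64(0.64)), (array([0.4897, 0.2579, 0.1553]), np.float64(0.32)), (array([0.5392, 0.3215, 0.0626]), np.float64(2.87))]
len 0.06305618872169336 yaw 1.4715777551355362 mid [0.50180223 0.3023506  0.12266771]
r [440.9 300.4] [436.2 228.6] [433 284  14  30] [432 226  11   7] [ 0.518  -0.4229  0.1835] 0.01 stand local [ 0.0266 -0.0356]
b [415.7 306.5] [428.5 243.7] [411 298  11  21] [428 243   2   3] [ 0.464  -0.3946  0.1809] 0.57 stand local [-0.0344 -0.0331]
y [399.8 311.8] [441.4 246.6] [381 298  31  22] [430 225  20  35] [ 0.4219 -0.4029  0.2013] 9.49 stand local [-0.0689 -0.0585]
```

```bash
python3 - <<'E'
from blob import *
s1,t1=load("scene1"),load("top1")
ps=np.array([.50814,-.38015,-.4430]) # scene-only fit
def mask(c,col,x,y,w,h):
    H=cv2.cvtColor(c["image"],cv2.COLOR_RGB2HSV)[y:y+h,x:x+w].astype(int)
    m=(H[...,1]>130)&(H[...,2]>50)&({"b":(H[...,0]>105)&(H[...,0]<130),"r":(H[...,0]<8)|(H[...,0]>172)}[col])
    n,l,st,ce=cv2.connectedComponentsWithStats(m.astype(np.uint8)); k=1+st[1:,4].argmax(); return l==k,x,y
from scipy.spatial import ConvexHull
def model(p,x):  # silhouette mask of the coloured part (handle+shoulder+tab), supersampled
    B=[(12,12,100,133),(6,12,133,147),(2.5,12,147,172)]
    return [[(x+sx*a,-40+sy*b,56+z) for sx in(-1,1) for sy in(-1,1) for z in(z0,z1)] for a,b,z0,z1 in B]
for col,win in(("b",(400,285,40,45)),("r",(425,275,35,50))):
    m,x0,y0=mask(s1,col,*win); 
    best=[]
    for x in np.arange(-60,50,1.):
      for dy in np.arange(-8,9,1.):   # lateral (stand y) bias
        im=np.zeros((win[3]*8,win[2]*8),np.uint8)
        for b in model(ps,x):
            q=proj(s1,W(ps,np.array(b)+[0,dy,0])); q=((q-[x0,y0]+.5)*8-.5).round().astype(np.int32)
            cv2.fillConvexPoly(im,cv2.convexHull(q),1)
        im=cv2.resize(im.astype(np.float32),(win[2],win[3]),interpolation=cv2.INTER_AREA)
        best.append((np.abs(im-m).sum(),x,dy))
    best.sort(); print(col,m.sum(),best[:4])
h=ps[2]
for x in(-34,27): print(x,W(ps,[x,-40,0]))
print("bend",W(ps,[-78,-40,220]))
E
```

```text
b 168 [(np.float32(164.73438), np.float64(-37.0), np.float64(7.0)), (np.float32(164.84375), np.float64(-39.0), np.float64(5.0)), (np.float32(165.39062), np.float64(-38.0), np.float64(7.0)), (np.float32(165.65625), np.float64(-39.0), np.float64(6.0))]
r 235 [(np.float32(104.5), np.float64(26.0), np.float64(5.0)), (np.float32(104.734375), np.float64(27.0), np.float64(5.0)), (np.float32(104.796875), np.float64(24.0), np.float64(2.0)), (np.float32(105.125), np.float64(25.0), np.float64(4.0))]
-34 [[ 0.46027596 -0.40171463  0.        ]]
27 [[ 0.51538761 -0.42786239  0.        ]]
bend [[ 0.42052329 -0.38285395  0.22      ]]
```

```bash
cat > mv.py <<'E'
from h import *
from workcell import bot
def state():
    o=bot.get_obs(); r=R.from_quat(o["tool_rot"]); x=r.apply([1,0,0]); return np.array(o["eef_pos"]),np.arctan2(x[1],x[0]),o
def to(P,head=None):
    p,h,o=state(); d=(np.array(P)-p)*1000; c,s=np.cos(h),np.sin(h)
    tw=0 if head is None else np.degrees(h-head)
    print("t",round(float(o["clock"]),2),"pos",p.round(4),"head",round(np.degrees(h),2),"F",np.round(o["ft_force"],1),"T",np.round(o["ft_torque"],2),"w",round(float(o["grip_width"]),4),"gf",round(float(o["grasp_force"]),1))
    print("-> dx %.1f dy %.1f dz %.1f twist %.1f  rows %.1f"%(c*d[0]+s*d[1],s*d[0]-c*d[1],-d[2],tw,max(np.linalg.norm(d)/41.7,abs(tw)/7.16)))
E
python3 -c "
from mv import *
to([.459,-.3995,.30],-.443); to([.35,-.25,.40],-.443)"
```

```text
t 1.45 pos [ 0.221  -0.0872  0.4017] head -23.6 F [ 0.1 -0.6  0.1] T [-0.04 -0.02  0.01] w 0.0851 gf 0.0
-> dx 343.1 dy 190.9 dz 101.7 twist 1.8  rows 9.7
t 1.45 pos [ 0.221  -0.0872  0.4017] head -23.6 F [ 0.1 -0.6  0.1] T [-0.04 -0.02  0.01] w 0.0851 gf 0.0
-> dx 183.4 dy 97.5 dz 1.7 twist 1.8  rows 5.0
```

>>> carry_out(
  plan=[
    {"dx": 35, "dy": 19, "dz": 0, "twist": 0, "fingers": -1},
    {"dx": 70, "dy": 38, "dz": 0, "twist": 1, "fingers": -1},
    {"dx": 105, "dy": 57, "dz": 0, "twist": 1.8, "fingers": -1},
    {"dx": 140, "dy": 76, "dz": 0, "twist": 1.8, "fingers": -1},
    {"dx": 172, "dy": 95, "dz": 0, "twist": 1.8, "fingers": -1},
  ],
)

```text
clock: 1.87
eef_pos: [0.3418, -0.2489, 0.3976]
tool_rot: [0.974, -0.224, 0.002, -0.014]
ft_force: [0.7, 0.6, 0.4]
grip_width: 0.0851
grasp_force: 0.0
```

>>> carry_out(
  plan=[
    {"dx": 35, "dy": 19, "dz": 0, "twist": 0, "fingers": -1},
    {"dx": 70, "dy": 38, "dz": 0, "twist": 0, "fingers": -1},
    {"dx": 105, "dy": 57, "dz": 0, "twist": 0, "fingers": -1},
    {"dx": 140, "dy": 76, "dz": 0, "twist": 0, "fingers": -1},
    {"dx": 171, "dy": 96, "dz": 20, "twist": 0, "fingers": -1},
  ],
)

```text
clock: 2.28
eef_pos: [0.4546, -0.4098, 0.3772]
tool_rot: [0.975, -0.224, 0.005, -0.013]
ft_force: [0.1, 0.3, 0.5]
grip_width: 0.0854
grasp_force: 0.0
```

```bash
python3 -c "
from mv import *
to([.459,-.3995,.29],-.443)"
```

```text
t 2.28 pos [ 0.4546 -0.4098  0.3772] head -25.88 F [0.1 0.3 0.5] T [ 0.01 -0.02  0.02] w 0.0854 gf 0.0
-> dx -0.6 dy -11.2 dz 87.2 twist -0.5  rows 2.1
```

```bash
sed -i 's/^    print("-> dx.*$/    v=R.from_quat(o["tool_rot"]).inv().apply(d); z=R.from_quat(o["tool_rot"]).apply([0,0,1]); print("-> dx %.1f dy %.1f dz %.1f twist %.1f  rows %.1f tilt "%(*v,tw,max(np.linalg.norm(d)\/41.7,abs(tw)\/7.16)),z.round(4),"q",np.round(o["joint_pos"],3))/' mv.py; python3 -c "
from mv import *
to([.459,-.3995,.29],-.443)"
```

```text
t 2.28 pos [ 0.4546 -0.4098  0.3772] head -25.88 F [0.1 0.3 0.5] T [ 0.01 -0.02  0.02] w 0.0854 gf 0.0
-> dx -0.9 dy -8.9 dz 87.4 twist -0.5  rows 2.1 tilt  [ 0.0154  0.0222 -0.9996] q [-0.747  0.502  0.764  1.836  0.027  2.846]
```

>>> carry_out(
  plan=[
    {"dx": 0, "dy": -6, "dz": 0, "twist": 0, "fingers": -1},
    {"dx": 0, "dy": -11, "dz": 0, "twist": -0.5, "fingers": -1},
    {"dx": 0, "dy": -11, "dz": 30, "twist": -0.5, "fingers": -1},
    {"dx": 0, "dy": -11, "dz": 60, "twist": -0.5, "fingers": -1},
    {"dx": 0, "dy": -11, "dz": 80, "twist": -0.5, "fingers": -1},
  ],
)

```text
clock: 2.7
eef_pos: [0.4581, -0.3934, 0.2952]
tool_rot: [0.976, -0.219, 0.003, -0.014]
ft_force: [0.4, 1.0, -1.1]
grip_width: 0.0855
grasp_force: 0.0
```

```bash
python3 - <<'E'
from mv import *
from workcell import camera
to([.459,-.3995,.167],-.443)
for n in("scene","top"):
    c=camera(n); pickle.dump(c,open(n+"2.pkl","wb"))
s,t=load("scene2"),load("top2")
cv2.imwrite("pics/m6.png",np.hstack([crop(s,375,230,100,120,5),crop(t,395,195,60,120,5)]))
to([.459,-.3995,.167],-.443)
E
```

```text
t 2.7 pos [ 0.4581 -0.3934  0.2952] head -25.25 F [ 0.4  1.  -1.1] T [-0.06  0.01 -0.03] w 0.0855 gf 0.0
-> dx 3.5 dy 8.8 dz 128.0 twist 0.1  rows 3.1 tilt  [ 0.0115  0.026  -0.9996] q [-0.723  0.453  0.473  1.599  0.027  2.859]
t 2.8 pos [ 0.4568 -0.3921  0.2935] head -25.24 F [-0.5  0.7 -0.1] T [-0.    0.05 -0.04] w 0.0858 gf 0.0
-> dx 6.0 dy 9.6 dz 126.3 twist 0.1  rows 3.0 tilt  [ 0.0066  0.0304 -0.9995] q [-0.723  0.455  0.472  1.603  0.027  2.859]
```

View pics/m6.png

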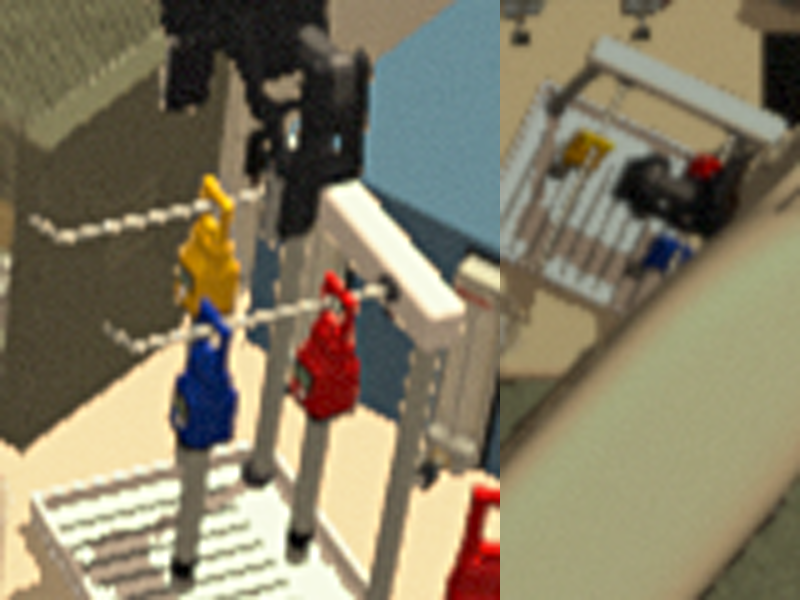

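```bash
python3 - <<'E'
from fit import *
s,t=load("scene2"),load("top2")
tcp=np.array([.457,-.392,.294])
ax=np.array([-.009,-.028,1]); y=np.array([np.sin(-.44),-np.cos(-.44),0])
pts={"tcp":tcp,"fing+":tcp+.043*y+.013*ax,"fing-":tcp-.043*y+.013*ax,"body":tcp+.073*ax}
ps=[.5095,-.379,-.443]
pts.update(blue=W(ps,[-37,-40,172])[0],bluetab=W(ps,[-37,-40,228])[0],redtab=W(ps,[25,-40,228])[0],yel=W(ps,[-10,40,228])[0])
for k,v in pts.items(): a,b=proj(s,v)[0],proj(t,v)[0]; print(k,a.round(1),b.round(1),"crop",((a-[375,230])*5).round(),((b-[395,195])*5+[500,0]).round())
E
```

```text
tcp [418.4 267.9] [434.9 242.8] crop [217. 190.] [700. 239.]
fing+ [428.9 275.2] [448.5 248.3] crop [270. 226.] [767. 266.]
fing- [410.  251.8] [423.6 236.5] crop [175. 109.] [643. 208.]
body [422.6 240.6] [441.2 240.5] crop [238.  53.] [731. 227.]
blue [416.1 311.4] [428.8 246. ] crop [206. 407.] [669. 255.]
bluetab [418.6 292.5] [432.5 244.3] crop [218. 313.] [687. 247.]
redtab [443.7 286.7] [440.2 227.7] crop [343. 283.] [726. 163.]
yel [413.2 268.8] [414.  226.7] crop [191. 194.] [595. 158.]
```

```bash
python3 - <<'E'
from fit import *
s,t,s1,t1=[load(n) for n in("scene2","top2","scene1","top1")]
r=R.from_quat([.976,-.219,.003,-.014]); tcp=np.array([.4581,-.3934,.2952])
def tp(x,y,z): return tcp+r.apply(np.array([x,y,z])/1000)
D=lambda c,c1:(c["image"].max(2)<60)&(np.abs(c["image"].astype(int)-c1["image"]).max(2)>25)
m=D(s,s1)
for y in range(236,282,2):
    x=np.flatnonzero(m[y,395:460])+395; print(y,"".join("#" if v else "." for v in m[y,400:456]))
print([c for c in (400,456)])
for sg in(-1,1):
    print(sg,[proj(s,tp(x,sg*y,-13))[0].round(1).tolist() for x in(-11,11) for y in(42.5,57)])
mt=D(t,t1)
for y in range(222,246): print(y,"".join("#" if v else "." for v in mt[y,412:452]))
for sg in(-1,): print(sg,[proj(t,tp(x,sg*y,-13))[0].round(1).tolist() for x in(-11,11) for y in(42.5,57)])
E
```

```text
236 ........#########.#################.....................
238 ...........#########################....................
240 .........#########..##################..................
242 .........#########....################........##........
244 .........########......###########..######....###.......
246 .........########.......####........######.#.###........
248 ........#########.......###........########..###........
250 ........########.........#####..################........
252 .........................#######...#############........
254 ............................###....#############........
256 ............................###....############.........
258 ...........................#.###...######..####.........
260 .............................#############.####.........
262 ..............................#################.........
264 ..............................#################.........
266 ................................##########..............
268 ...............................####..##.................
270 ...............................########.................
27
[... 896 characters left out ...]
..
232 ......###########.....#########.........
233 ......##########......#########.........
234 ......##########.##############.........
235 .........######.###############.........
236 .........######################.........
237 ..........####################..........
238 ...........#...###############..........
239 ................#############...........
240 ..................##########............
241 ....................#######.............
242 .......................###..............
243 ........................................
244 ........................................
245 ........................................
-1 [[422.9, 239.3], [418.7, 237.3], [425.7, 233.0], [421.6, 231.0]]
```

```bash
python3 -c "
from mv import *
to([.4553,-.3976,.21],-.443);to([.4553,-.3976,.167],-.443)"
```

```text
t 2.8 pos [ 0.4568 -0.3921  0.2935] head -25.24 F [-0.5  0.7 -0.1] T [-0.    0.05 -0.04] w 0.0858 gf 0.0
-> dx 1.6 dy 8.2 dz 83.3 twist 0.1  rows 2.0 tilt  [ 0.0066  0.0304 -0.9995] q [-0.723  0.455  0.472  1.603  0.027  2.859]
t 2.8 pos [ 0.4568 -0.3921  0.2935] head -25.24 F [-0.5  0.7 -0.1] T [-0.    0.05 -0.04] w 0.0858 gf 0.0
-> dx 1.9 dy 9.5 dz 126.3 twist 0.1  rows 3.0 tilt  [ 0.0066  0.0304 -0.9995] q [-0.723  0.455  0.472  1.603  0.027  2.859]
```

>>> carry_out(
  plan=[
    {"dx": 1.6, "dy": 8, "dz": 20, "twist": 0, "fingers": -1},
    {"dx": 1.6, "dy": 8, "dz": 45, "twist": 0, "fingers": -1},
    {"dx": 1.6, "dy": 8, "dz": 70, "twist": 0, "fingers": -1},
    {"dx": 1.6, "dy": 8, "dz": 84, "twist": 0, "fingers": -1},
    {"dx": 1.6, "dy": 8, "dz": 84, "twist": 0, "fingers": -1},
  ],
)

```text
clock: 3.22
eef_pos: [0.4569, -0.3986, 0.2112]
tool_rot: [0.976, -0.218, 0.002, -0.015]
ft_force: [0.9, -0.4, 0.3]
grip_width: 0.0853
grasp_force: 0.0
```

```bash
python3 -c "
from mv import *
to([.4553,-.3976,.167],-.443)"
```

```text
t 3.22 pos [ 0.4569 -0.3986  0.2112] head -25.22 F [ 0.9 -0.4  0.3] T [ 0.03  0.07 -0.01] w 0.0853 gf 0.0
-> dx -1.7 dy 1.1 dz 44.2 twist 0.2  rows 1.1 tilt  [ 0.0094  0.028  -0.9996] q [-0.731  0.473  0.289  1.398  0.027  2.851]
```

>>> carry_out(
  plan=[
    {"dx": -1.5, "dy": 1, "dz": 15, "twist": 0, "fingers": -1},
    {"dx": -1.5, "dy": 1, "dz": 30, "twist": 0, "fingers": -1},
    {"dx": -1.5, "dy": 1, "dz": 38, "twist": 0, "fingers": -1},
    {"dx": -1.5, "dy": 1, "dz": 44, "twist": 0, "fingers": -1},
    {"dx": -1.5, "dy": 1, "dz": 44, "twist": 0, "fingers": -1},
  ],
)

```text
clock: 3.63
eef_pos: [0.4569, -0.3984, 0.1685]
tool_rot: [0.976, -0.218, 0.003, -0.014]
ft_force: [-0.6, -0.1, -1.4]
grip_width: 0.0856
grasp_force: 0.0
```

>>> carry_out(
  plan=[
    {"dx": 0, "dy": 0, "dz": 0, "twist": 0, "fingers": -0.3},
    {"dx": 0, "dy": 0, "dz": 0, "twist": 0, "fingers": 0.1},
    {"dx": 0, "dy": 0, "dz": 0, "twist": 0, "fingers": 0.3},
    {"dx": 0, "dy": 0, "dz": 0, "twist": 0, "fingers": 1},
    {"dx": 0, "dy": 0, "dz": 0, "twist": 0, "fingers": 1},
  ],
)

```text
clock: 4.05
eef_pos: [0.4571, -0.3983, 0.1685]
tool_rot: [0.976, -0.218, 0.003, -0.014]
ft_force: [0.8, 1.1, 0.4]
grip_width: 0.0259
grasp_force: 0.6
```

```bash
python3 -c "
from mv import *
to([.4553,-.3976,.167],-.443)"
```

```text
t 4.05 pos [ 0.4571 -0.3983  0.1685] head -25.19 F [0.8 1.1 0.4] T [ 0.09 -0.09 -0.03] w 0.0259 gf 0.6
-> dx -2.0 dy 0.2 dz 1.5 twist 0.2  rows 0.1 tilt  [ 0.0121  0.0262 -0.9996] q [-0.731  0.489  0.203  1.293  0.028  2.851]
```

>>> carry_out(
  plan=[
    {"dx": 0, "dy": 0, "dz": 0, "twist": 0, "fingers": 1},
    {"dx": 0, "dy": 0, "dz": 0, "twist": 0, "fingers": 1},
    {"dx": 0, "dy": 0, "dz": -1, "twist": 0, "fingers": 1},
    {"dx": 0, "dy": 0, "dz": -3, "twist": 0, "fingers": 1},
    {"dx": 0, "dy": 0, "dz": -3, "twist": 0, "fingers": 1},
  ],
)

```text
clock: 4.47
eef_pos: [0.4567, -0.3983, 0.1709]
tool_rot: [0.976, -0.218, 0.002, -0.014]
ft_force: [-0.8, -0.1, 0.2]
grip_width: 0.0235
grasp_force: 58.8
```

```bash
python3 - <<'E'
from mv import *
from workcell import camera
to([.4553,-.3976,.1715],-.443)
c=camera("scene"); pickle.dump(c,open("scene3.pkl","wb"))
cv2.imwrite("pics/m7.png",np.hstack([crop(c,385,250,80,100,5),crop(load("scene1"),385,250,80,100,5)]))
E
```

```text
t 4.47 pos [ 0.4567 -0.3983  0.1709] head -25.2 F [-0.8 -0.1  0.2] T [0.09 0.01 0.03] w 0.0235 gf 58.8
-> dx -1.6 dy -0.1 dz -0.6 twist 0.2  rows 0.0 tilt  [ 0.011   0.0265 -0.9996] q [-0.731  0.488  0.208  1.3    0.027  2.85 ]
```

View pics/m7.png

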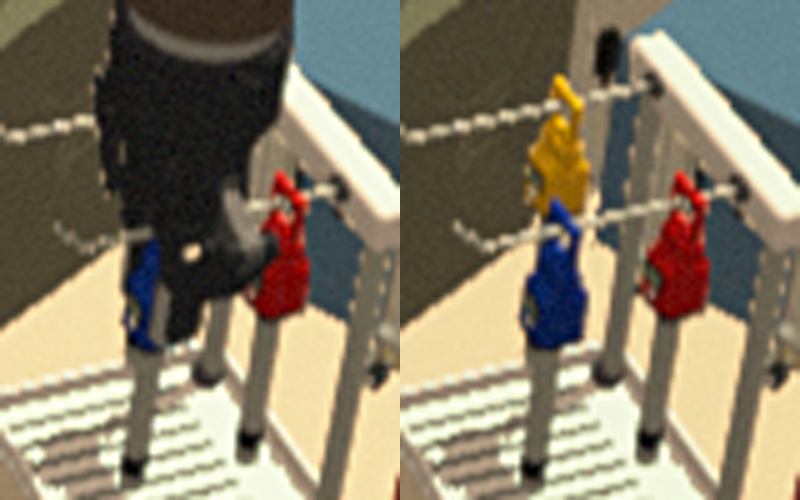

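>>> carry_out(
  plan=[
    {"dx": 0, "dy": 0, "dz": -3.5, "twist": 0, "fingers": 1},
    {"dx": -6, "dy": 0, "dz": -3.5, "twist": 0, "fingers": 1},
    {"dx": -12, "dy": 0, "dz": -3.5, "twist": 0, "fingers": 1},
    {"dx": -18, "dy": 0, "dz": -3.5, "twist": 0, "fingers": 1},
    {"dx": -24, "dy": 0, "dz": -3.5, "twist": 0, "fingers": 1},
  ],
)

```text
clock: 4.93
eef_pos: [0.4343, -0.3877, 0.1744]
tool_rot: [0.976, -0.218, 0.002, -0.014]
ft_force: [-0.0, 1.1, -0.3]
grip_width: 0.0229
grasp_force: 58.8
```

>>> carry_out(
  plan=[
    {"dx": -4, "dy": 0, "dz": 0, "twist": 0, "fingers": 1},
    {"dx": -8, "dy": 0, "dz": 0, "twist": 0, "fingers": 1},
    {"dx": -11, "dy": 0, "dz": 0, "twist": 0, "fingers": 1},
    {"dx": -14, "dy": 0, "dz": 0, "twist": 0, "fingers": 1},
    {"dx": -14, "dy": 0, "dz": 0, "twist": 0, "fingers": 1},
  ],
)

```text
clock: 5.35
eef_pos: [0.4218, -0.3818, 0.1746]
tool_rot: [0.976, -0.218, 0.002, -0.014]
ft_force: [0.1, 1.1, 0.8]
grip_width: 0.0229
grasp_force: 58.8
```

```bash
cat > msk.py <<'E'
from fit import *
def mask(c,col,x,y,w,h):
    H=cv2.cvtColor(c["image"],cv2.COLOR_RGB2HSV)[y:y+h,x:x+w].astype(int)
    return (H[...,1]>130)&(H[...,2]>40)&({"b":(H[...,0]>105)&(H[...,0]<130),"r":(H[...,0]<8)|(H[...,0]>172)}[col])
def show(c,col,x,y,w,h):
    for i,r in enumerate(mask(c,col,x,y,w,h)): print(y+i,"".join("#" if v else "." for v in r))
E
python3 - <<'E'
from msk import *
from mv import *
from workcell import camera
to([.4553,-.3976,.1715],-.443)
c=camera("scene"); pickle.dump(c,open("scene4.pkl","wb"))
print("held, cols 385.."); show(c,"b",385,285,45,40)
E
```

```text
t 5.35 pos [ 0.4218 -0.3818  0.1746] head -25.2 F [0.1 1.1 0.8] T [ 0.27 -0.02  0.01] w 0.0229 gf 58.8
-> dx 37.0 dy 0.1 dz 3.0 twist 0.2  rows 0.9 tilt  [ 0.011   0.0269 -0.9996] q [-0.75   0.414  0.1    1.268  0.027  2.831]
held, cols 385..
285 .............................................
286 .............................................
287 .............................................
288 .............................................
289 .............................................
290 .............................................
291 .............................................
292 .............................................
293 .............................................
294 .............................................
295 .............................................
296 .............................................
297 .............................................
298 .............................................
299 .............................................
300 .............................................
301 ..............##.............................
302 ...
[... 442 characters left out ...]

311 ...........####..............................
312 ............###..............................
313 ............###..............................
314 .............#...............................
315 .............#...............................
316 .............#...............................
317 .............#...............................
318 ............##...............................
319 ............##...............................
320 ............##...............................
321 .............##..............................
322 ..............##.............................
323 .............................................
324 .............................................
```

>>> carry_out(
  plan=[
    {"dx": -1.5, "dy": 0, "dz": 0, "twist": 0, "fingers": 1},
    {"dx": -3, "dy": 0, "dz": -1.5, "twist": 0, "fingers": 1},
    {"dx": -4.5, "dy": 0, "dz": -3, "twist": 0, "fingers": 1},
    {"dx": -5.5, "dy": 0, "dz": -4, "twist": 0, "fingers": 1},
    {"dx": -5.5, "dy": 0, "dz": -4, "twist": 0, "fingers": 1},
  ],
)

```text
clock: 5.82
eef_pos: [0.4172, -0.3797, 0.1786]
tool_rot: [0.976, -0.218, 0.003, -0.014]
ft_force: [-0.2, 2.1, 0.6]
grip_width: 0.0231
grasp_force: 58.8
```

>>> carry_out(
  plan=[
    {"dx": -1, "dy": 0, "dz": -1, "twist": 0, "fingers": 1},
    {"dx": -2, "dy": 0, "dz": -2, "twist": 0, "fingers": 1},
    {"dx": -3, "dy": 0, "dz": -3, "twist": 0, "fingers": 1},
    {"dx": -4, "dy": 0, "dz": -4, "twist": 0, "fingers": 1},
    {"dx": -4, "dy": 0, "dz": -4, "twist": 0, "fingers": 1},
  ],
)

```text
clock: 6.23
eef_pos: [0.4136, -0.378, 0.1826]
tool_rot: [0.976, -0.218, 0.003, -0.014]
ft_force: [1.8, 3.6, -0.3]
grip_width: 0.0233
grasp_force: 58.9
```

>>> carry_out(
  plan=[
    {"dx": 0, "dy": -1, "dz": 0, "twist": 0, "fingers": 1},
    {"dx": 0, "dy": -2, "dz": 0, "twist": 0, "fingers": 1},
    {"dx": 0, "dy": -2.5, "dz": 0, "twist": 0, "fingers": 1},
    {"dx": 0, "dy": -2.5, "dz": 0, "twist": 0, "fingers": 1},
    {"dx": 0, "dy": -2.5, "dz": 0, "twist": 0, "fingers": 1},
  ],
)

```text
clock: 6.65
eef_pos: [0.4147, -0.3765, 0.1827]
tool_rot: [0.976, -0.218, 0.003, -0.014]
ft_force: [0.2, 0.6, 0.2]
grip_width: 0.0232
grasp_force: 59.0
```

>>> carry_out(
  plan=[
    {"dx": 0, "dy": -1.5, "dz": 0, "twist": 0, "fingers": 1},
    {"dx": -1, "dy": -2.5, "dz": -1, "twist": 0, "fingers": 1},
    {"dx": -2.5, "dy": -2.5, "dz": -2.5, "twist": 0, "fingers": 1},
    {"dx": -4, "dy": -2.5, "dz": -4, "twist": 0, "fingers": 1},
    {"dx": -4, "dy": -2.5, "dz": -4, "twist": 0, "fingers": 1},
  ],
)

```text
clock: 7.07
eef_pos: [0.412, -0.3723, 0.1871]
tool_rot: [0.976, -0.218, 0.003, -0.014]
ft_force: [-0.4, 0.6, -1.2]
grip_width: 0.0225
grasp_force: 59.0
```

>>> carry_out(
  plan=[
    {"dx": -1.5, "dy": 0, "dz": -1.5, "twist": 0, "fingers": 1},
    {"dx": -3, "dy": 0, "dz": -3, "twist": 0, "fingers": 1},
    {"dx": -4.5, "dy": 0, "dz": -4.5, "twist": 0, "fingers": 1},
    {"dx": -6, "dy": 0, "dz": -6, "twist": 0, "fingers": 1},
    {"dx": -6, "dy": 0, "dz": -6, "twist": 0, "fingers": 1},
  ],
)

```text
clock: 7.48
eef_pos: [0.4065, -0.3699, 0.1931]
tool_rot: [0.976, -0.218, 0.003, -0.014]
ft_force: [-0.6, -0.4, -0.9]
grip_width: 0.0232
grasp_force: 59.0
```

>>> carry_out(
  plan=[
    {"dx": -3, "dy": 0, "dz": -3, "twist": 0, "fingers": 1},
    {"dx": -6, "dy": 0, "dz": -5, "twist": 0, "fingers": 1},
    {"dx": -10, "dy": 0, "dz": -6, "twist": 0, "fingers": 1},
    {"dx": -16, "dy": 0, "dz": -7, "twist": 0, "fingers": 1},
    {"dx": -24, "dy": 0, "dz": -8, "twist": 0, "fingers": 1},
  ],
)

```text
clock: 7.9
eef_pos: [0.3845, -0.3597, 0.2007]
tool_rot: [0.976, -0.218, 0.003, -0.014]
ft_force: [-0.9, -0.6, -0.4]
grip_width: 0.0232
grasp_force: 59.0
```

```bash
python3 - <<'E'
from msk import *
from mv import *
from workcell import camera
to([.35,-.35,.40],-.443); to([.34,-.20,.40])
c=camera("scene"); pickle.dump(c,open("scene5.pkl","wb"))
show(c,"b",375,275,45,40)
E
```

```text
t 7.9 pos [ 0.3845 -0.3597  0.2007] head -25.19 F [-0.9 -0.6 -0.4] T [-0.03  0.02  0.05] w 0.0232 gf 59.0
-> dx -35.5 dy 0.2 dz -199.4 twist 0.2  rows 4.9 tilt  [ 0.0114  0.0264 -0.9996] q [-0.768  0.316  0.026  1.291  0.027  2.813]
t 7.9 pos [ 0.3845 -0.3597  0.2007] head -25.19 F [-0.9 -0.6 -0.4] T [-0.03  0.02  0.05] w 0.0232 gf 59.0
-> dx -108.4 dy -131.3 dz -195.5 twist 0.0  rows 6.2 tilt  [ 0.0114  0.0264 -0.9996] q [-0.768  0.316  0.026  1.291  0.027  2.813]
275 .............................................
276 .............................................
277 .............................................
278 .............................................
279 .............................................
280 .............................................
281 .............................................
282 .............................................
283 .............................................
284 .............................................
285 .............................................
286 .............................................
287 ..........................
[... 669 characters left out ...]

301 ...####......................................
302 ..#####......................................
303 ..#####......................................
304 ..#####......................................
305 ...####......................................
306 ....###......................................
307 ....##.......................................
308 .....#.......................................
309 .....#.......................................
310 .....#.......................................
311 .....#.......................................
312 ....##.......................................
313 ....##.......................................
314 ....##.......................................
```

```bash
python3 - <<'E'
from msk import *
s0,t1=load("scene0"),load("top1")
H=lambda c:cv2.cvtColor(c["image"],cv2.COLOR_RGB2HSV).astype(int)
def m2(c,col,x,y,w,h):
    h_=H(c)[y:y+h,x:x+w]; hue={"r":(h_[...,0]<8)|(h_[...,0]>172),"b":(h_[...,0]>105)&(h_[...,0]<130),"y":(h_[...,0]>18)&(h_[...,0]<30)}[col]
    return (hue&(h_[...,1]>(150 if col!="b" else 110))&(h_[...,2]>50))
def run(c,line,wins):
    # line: (x,y,yaw) base; slide along dock y by d
    res=[]
    M={k:m2(c,k,*w) for k,w in wins.items()}; print({k:int(v.sum()) for k,v in M.items()})
    for k in M:
        for r in M[k]: print("".join("#" if v else "." for v in r))
    for d in np.arange(-15,30,1.):
      for w in(8,10,12,14):
        for xf in(-8,-5,-2,1):
          for zb in(137,140,145):
            e=0
            for k,(x0,y0,ww,hh) in wins.items():
                Y=dict(r=70,b=0,y=-70)[k]+d; im=np.zeros((hh*8,ww*8),np.uint8)
                q=proj(c,W(line,[(a,Y+b*w,z) for a in(xf,9) for b in(-1,1) for z in(zb,163)])); q=((q-[x0,y0]+.5)*8-.5).round().astype(np.int32)
                cv2.fillConvexPoly(im,cv2.convexHull(q),1)
                e+=np.abs(cv2.resize(im.astype(np.float32),(ww,hh),interpolation=cv2.INTER_AREA)-M[k]).sum()
            res.append((round(float(e),1),d,w,xf,zb))
    res.sort(); return res[:6]
print(run(s0,[.48744,.23996,.205],{"r":(222,190,20,22),"b":(240,195,18,22)}))
print(run(t1,[.48885,.25487,.206],{"r":(210,233,18,12),"b":(231,230,17,12)}))
E
```

```text
{'r': 46, 'b': 38}
....................
....................
....................
....................
....................
....................
.....#####..........
......######........
.......########.....
.......##.#####.....
...........####.....
...........####.....
...........####.....
............###.....
............###.....
............##......
....................
....................
....................
....................
....................
....................
..................
..................
..................
..................
..................
..................
..................
..................
.....#####........
......#######.....
......########....
..........####....
...........###....
...........###....
...........###....
...........###....
...........##.....
..................
..................
..................
..................
..................
[(51.4, np.float64(14.0), 12, 1, 145), (52.1, np.float64(12.0), 10, 1, 145), (52.1, np.float64(13.0), 12, 1, 145), (52.8, np.float64(10.0), 8, 1, 140), (53.0, np.float64(11.0), 10, 1, 145), (53.0, np.float64(15.0), 12, 1, 145)]
{'r': 38, 'b': 28}
..................
..................
..................
..................
..................
...........###....
......########....
.....##########...
.....##########...
.....#######......
..................
..................
.................
.................
.................
.................
.................
......#######....
.....########....
.....########....
.....#####.......
.................
.................
.................
[(26.2, np.float64(4.0), 12, -5, 140), (26.6, np.float64(4.0), 12, -5, 145), (26.8, np.float64(4.0), 12, -5, 137), (26.9, np.float64(3.0), 12, -5, 145), (27.8, np.float64(3.0), 12, -5, 140), (28.0, np.float64(5.0), 12, -5, 140)]
```

>>> carry_out(
  plan=[
    {"dx": -7, "dy": 0, "dz": -38, "twist": -7, "fingers": 1},
    {"dx": -14, "dy": 0, "dz": -76, "twist": -14, "fingers": 1},
    {"dx": -21, "dy": 0, "dz": -114, "twist": -21, "fingers": 1},
    {"dx": -28, "dy": 0, "dz": -152, "twist": -28, "fingers": 1},
    {"dx": -35, "dy": 0, "dz": -190, "twist": -35, "fingers": 1},
  ],
)

```text
clock: 8.37
eef_pos: [0.35, -0.3494, 0.3926]
tool_rot: [0.996, 0.088, 0.007, -0.013]
ft_force: [1.1, -1.6, 0.5]
grip_width: 0.0228
grasp_force: 59.1
```

```bash
python3 -c "
from mv import *
to([.36,-.16,.40],1.777)"
```

```text
t 8.37 pos [ 0.35   -0.3494  0.3926] head 10.13 F [ 1.1 -1.6  0.5] T [-0.13 -0.06 -0.02] w 0.0228 gf 59.1
-> dx 43.2 dy -184.8 dz -2.3 twist -91.7  rows 12.8 tilt  [ 0.0116  0.0263 -0.9996] q [-0.801  0.235  0.413  1.759  0.027  2.164]
```

>>> carry_out(
  plan=[
    {"dx": 8, "dy": -37, "dz": 0, "twist": -7, "fingers": 1},
    {"dx": 16, "dy": -74, "dz": -2, "twist": -14, "fingers": 1},
    {"dx": 24, "dy": -110, "dz": -4, "twist": -21, "fingers": 1},
    {"dx": 33, "dy": -147, "dz": -5, "twist": -28, "fingers": 1},
    {"dx": 41, "dy": -184, "dz": -5, "twist": -35, "fingers": 1},
  ],
)

```text
clock: 8.78
eef_pos: [0.3594, -0.1604, 0.4011]
tool_rot: [0.924, 0.383, 0.011, -0.01]
ft_force: [0.1, -0.5, -0.6]
grip_width: 0.0234
grasp_force: 59.2
```

```bash
python3 -c "
from mv import *
to([.36,.04,.40],1.777)"
```

```text
t 8.78 pos [ 0.3594 -0.1604  0.4011] head 45.07 F [ 0.1 -0.5 -0.6] T [ 0.   -0.02  0.01] w 0.0234 gf 59.2
-> dx 142.2 dy -141.1 dz 6.3 twist -56.7  rows 7.9 tilt  [ 0.0125  0.0261 -0.9996] q [-0.442  0.017  0.182  1.735  0.029  1.913]
```

>>> carry_out(
  plan=[
    {"dx": 28, "dy": -28, "dz": 0, "twist": -7, "fingers": 1},
    {"dx": 56, "dy": -56, "dz": 2, "twist": -14, "fingers": 1},
    {"dx": 84, "dy": -84, "dz": 4, "twist": -21, "fingers": 1},
    {"dx": 112, "dy": -112, "dz": 5, "twist": -28, "fingers": 1},
    {"dx": 140, "dy": -140, "dz": 5, "twist": -35, "fingers": 1},
  ],
)

```text
clock: 9.2
eef_pos: [0.3596, 0.0377, 0.401]
tool_rot: [0.765, 0.643, 0.013, -0.006]
ft_force: [0.9, -0.2, -0.1]
grip_width: 0.0231
grasp_force: 59.2
```

```bash
python3 -c "
from mv import *
to([.40,.22,.38],1.777)"
```

```text
t 9.2 pos [0.3596 0.0377 0.401 ] head 80.12 F [ 0.9 -0.2 -0.1] T [-0.03 -0.02  0.  ] w 0.0231 gf 59.2
-> dx 185.8 dy 8.3 dz 26.3 twist -21.7  rows 4.5 tilt  [ 0.0121  0.0265 -0.9996] q [ 0.083 -0.059  0.107  1.723  0.025  1.827]
```

>>> carry_out(
  plan=[
    {"dx": 37, "dy": 2, "dz": 0, "twist": -6, "fingers": 1},
    {"dx": 74, "dy": 4, "dz": 0, "twist": -12, "fingers": 1},
    {"dx": 111, "dy": 6, "dz": 10, "twist": -18, "fingers": 1},
    {"dx": 148, "dy": 8, "dz": 20, "twist": -21.7, "fingers": 1},
    {"dx": 185, "dy": 8, "dz": 26, "twist": -21.7, "fingers": 1},
  ],
)

```text
clock: 9.62
eef_pos: [0.4012, 0.219, 0.3795]
tool_rot: [0.632, 0.775, 0.014, -0.004]
ft_force: [0.1, -0.8, -0.4]
grip_width: 0.023
grasp_force: 59.2
```

```bash
python3 -c "
from mv import *
to([.4426,.2463,.25],1.777)"
```

```text
t 9.62 pos [0.4012 0.219  0.3795] head 101.66 F [ 0.1 -0.8 -0.4] T [-0.05 -0.04  0.02] w 0.023 gf 59.2
-> dx 15.3 dy 44.0 dz 130.6 twist -0.2  rows 3.3 tilt  [ 0.0113  0.0261 -0.9996] q [0.488 0.123 0.24  1.666 0.018 1.856]
```

>>> carry_out(
  plan=[
    {"dx": 8, "dy": 22, "dz": 15, "twist": 0, "fingers": 1},
    {"dx": 15, "dy": 44, "dz": 40, "twist": 0, "fingers": 1},
    {"dx": 15, "dy": 44, "dz": 75, "twist": 0, "fingers": 1},
    {"dx": 15, "dy": 44, "dz": 110, "twist": 0, "fingers": 1},
    {"dx": 15, "dy": 44, "dz": 130, "twist": 0, "fingers": 1},
  ],
)

```text
clock: 10.03
eef_pos: [0.4414, 0.2436, 0.247]
tool_rot: [0.632, 0.774, 0.011, -0.005]
ft_force: [-0.3, -0.8, -0.7]
grip_width: 0.023
grasp_force: 59.3
```

```bash
python3 -c "
from mv import *
to([.4426,.2463,.1845],1.777)"
```

```text
t 10.03 pos [0.4414 0.2436 0.247 ] head 101.53 F [-0.3 -0.8 -0.7] T [-0.05  0.06 -0.02] w 0.023 gf 59.3
-> dx 1.1 dy 1.0 dz 62.6 twist -0.3  rows 1.5 tilt  [ 0.0062  0.0236 -0.9997] q [0.493 0.229 0.031 1.356 0.018 1.863]
```

Lower to insertion height in front of the clip, then look once.

>>> carry_out(
  plan=[
    {"dx": 1, "dy": 1, "dz": 20, "twist": 0, "fingers": 1},
    {"dx": 1, "dy": 1, "dz": 40, "twist": 0, "fingers": 1},
    {"dx": 1, "dy": 1, "dz": 55, "twist": 0, "fingers": 1},
    {"dx": 1, "dy": 1, "dz": 62, "twist": 0, "fingers": 1},
    {"dx": 1, "dy": 1, "dz": 62, "twist": 0, "fingers": 1},
  ],
)

```text
clock: 10.45
eef_pos: [0.4433, 0.2463, 0.1876]
tool_rot: [0.633, 0.774, 0.012, -0.005]
ft_force: [-0.1, -0.7, -0.6]
grip_width: 0.0231
grasp_force: 59.3
```

```bash
python3 - <<'E'
from msk import *
from mv import *
from workcell import camera
to([.4426,.2463,.1845],1.777)
s=camera("scene"); t=camera("top"); pickle.dump(s,open("scene6.pkl","wb")); pickle.dump(t,open("top6.pkl","wb"))
cv2.imwrite("pics/m8.png",np.hstack([crop(s,215,175,65,75,8)[:600],crop(t,205,200,56,120,5)[:600]])[:, :800])
ps=[.4846,.2537,.206]; pt=[.48803,.2588,.206]
p,h,o=state(); r=R.from_quat(o["tool_rot"]); ax=lambda z,dx=3:p+r.apply([dx/1000,0,(112.5-z)/1000])
for z in(0,40,80,100,116): print(z,((proj(s,ax(z))[0]-[215,175])*8).round(1), ((proj(t,ax(z))[0]-[205,200])*5+[520,0]).round(1))
for x in(-12,-29): print("clip",x,((proj(s,W(ps,[x,0,150]))[0]-[215,175])*8).round(1))
E
```

```text
t 10.45 pos [0.4433 0.2463 0.1876] head 101.5 F [-0.1 -0.7 -0.6] T [-0.    0.   -0.02] w 0.0231 gf 59.3
-> dx 0.1 dy -0.8 dz 3.1 twist -0.3  rows 0.1 tilt  [ 0.0079  0.0246 -0.9997] q [ 0.496  0.263 -0.081  1.208  0.018  1.867]
0 [205.2 456.4] [716.1 252. ]
40 [196.5 371.2] [708.  247.8]
80 [187.5 283.4] [699.5 243.3]
100 [182.9 238.6] [695.  240.9]
116 [179.1 202.2] [691.4 239. ]
clip -12 [248.6 272.5]
clip -29 [219.1 292.4]
```

View pics/m8.png

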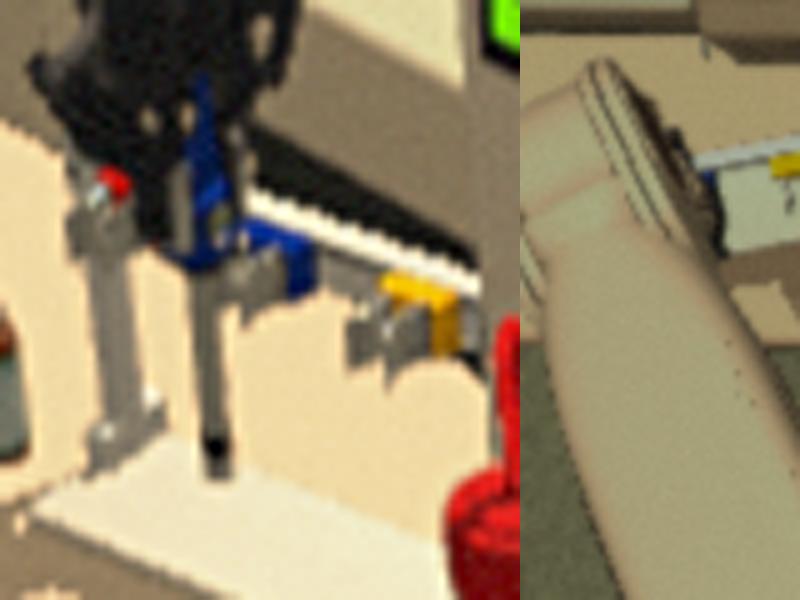

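```bash
python3 - <<'E'
from msk import *
s,s0=load("scene6"),load("scene0")
d=np.abs(s["image"].astype(int)-s0["image"]).sum(2)
print("cols 234-250")
for y in range(206,240): print(y,d[y,234:250])
E
```

```text
cols 234-250
206 [134 365 409 441 450 538 517 488 414 284 241  52   5  31  20   8]
207 [ 86 289 452 511 562 562 502 457 433 187  40  14  15  22  10  19]
208 [ 11  57 172 365 536 571 337 204 145  28   9   9   2  11  15   3]
209 [  8   9  11 109 395 482 186  52  51   4   4  19  15  16  13   7]
210 [ 14  13   6  23 250 389 149  11  25  15  18  19  20   9  12  16]
211 [ 17   6   4  12 189 377 166   4  25  16  11   7  38  15  10  15]
212 [ 18  21  15  19 189 366 202  38  27  13   6  26  16  10  14  15]
213 [ 21  14   5  17 193 373 208  46  77   7  17  18  14  10   5  26]
214 [ 14  14   6  21 155 365 332 255 177  16  15  23  20  25  23  20]
215 [ 26  16  15  18 106 354 393 369 203   8  18  13  29  24  19  19]
216 [ 24  16   7  12  60 347 378 361 219  12  19  20  35  15  18  16]
217 [ 19  15  15   7  16 336 384 364 232  11   6  12  17  25  10  11]
218 [ 26  21  15   4  22 337 377 385 261  10   8  14  24  23  22  13]
219 [ 11  20  21   3  17 302 380 379 267  19  13   7  13  16   7  22]
220 [ 10  16  21   9  25 266 383 376 274  37   9  26  22  18  12  14]
221 [ 14  16  14   2  24 218 363 387 
[... 528 characters left out ...]
 24  30  21  18  11  21 425 457 476 366  38   8  16  17  19  17]
230 [ 27  17  14  13   7  17 441 622 615 431 111  10  23  19  13  17]
231 [ 28  17  15  15   7  15 354 620 626 419  99   9  11  19  20  13]
232 [ 18  16  16  14   8  13 251 518 520 357  85   6  11  29  19  19]
233 [ 22  17  14  26   6  16 209 449 451 356 112  15  20   9  15  26]
234 [ 31  20  21  12  13  16 153 387 416 338 125  15  16  16  20  16]
235 [ 16  24  21  18  13  21  60 120 139 118  35  10  19  23  20  18]
236 [24 16 22 14 23 12  3  6  7 14 10 15 18 22 15 21]
237 [13 22 20 21 24 17 15 24  6 13 13 25 21 18 22 24]
238 [21 20 17 25 14 20 23 21 18 16 22 25 20 20 18 19]
239 [25 24 19 17 15 11 16 17 11 19 21 25 15 18 17 22]
```

```bash
python3 - <<'E'
from msk import *
s,s0,t1=load("scene6"),load("scene0"),load("top1")
ps=[.4846,.2537,.206]
for Y,n in((0,"blue"),(70,"red"),(-70,"yel")):
  for P in((9,12,163),(9,-12,163),(-5,12,163),(-5,-12,163),(-5,-12,137),(9,-12,137)):
    print(n,P,proj(s0,W(ps,[P[0],Y+P[1],P[2]]))[0].round(1),end=" ")
  print()
I=s0["image"].astype(int)
for nm,(x0,x1,y0,y1),f in(("blue",(238,258),(202,214)[0:1]+(214,) if 0 else (238,258,201,214)[0:0] or (238,258),lambda p:p) ,) if 0 else ():
    pass
def dump(c,x0,x1,y0,y1,f):
    for y in range(y0,y1): print(y,np.array2string(f(c["image"][y,x0:x1].astype(int)),max_line_width=200))
print("blue-red channel, cols 242-257"); dump(s0,242,258,200,215,lambda p:p[:,2]-p[:,0])
print("red-green, cols 225-240"); dump(s0,225,241,194,208,lambda p:p[:,0]-p[:,1])
# probe from scene6 pixels -> scene-frame position at z
zb=.0751
best=onz(s,(242.15,233.75),zb); print("probe base scene-frame",best.round(4))
print("vert slope",[proj(s,best+[0,0,z])[0].round(2).tolist() for z in(0,.05)])
print("px per 10mm dock x,y",[(proj(s,W(ps,[-40+a,b,80]))[0]-proj(s,W(ps,[-40,0,80]))[0]).round(2).tolist() for a,b in((10,0),(0,10))])
E
```

```text
blue (9, 12, 163) [247.2 201.3] blue (9, -12, 163) [253.3 203.5] blue (-5, 12, 163) [244.2 203.3] blue (-5, -12, 163) [250.3 205.5] blue (-5, -12, 137) [250.9 212.8] blue (9, -12, 137) [253.9 210.8] 
red (9, 12, 163) [230.1 194.8] red (9, -12, 163) [235.9 197. ] red (-5, 12, 163) [227.1 196.8] red (-5, -12, 163) [232.9 199. ] red (-5, -12, 137) [233.7 206.2] red (9, -12, 137) [236.7 204.2] 
yel (9, 12, 163) [265.1 208. ] yel (9, -12, 163) [271.3 210.3] yel (-5, 12, 163) [262.1 210. ] yel (-5, -12, 163) [268.4 212.4] yel (-5, -12, 137) [268.9 219.8] yel (9, -12, 137) [271.8 217.7] 
blue-red channel, cols 242-257
200 [-35 -44 -47 -43 -29 -21 -35 -41 -32 -47 -20 -17 -15  -5  -5  -1]
201 [-20 -24 -32 -45 -48 -35 -45 -28 -14 -37 -47 -54 -54 -20 -15  -8]
202 [-30 -26 -17  21  49  48  -5 -31 -36 -35 -29 -32 -40 -46 -46 -21]
203 [-32 -25  12  72 138 138 112  70  21 -18 -24 -39 -29 -24 -36 -45]
204 [-29 -27   0  -3  95 138 154 137 122 103  71  10 -45 -46 -38 -26]
205 [-31 -28 -33 -43  43  88  77  67 115 147 127  73   2 -34 -46 -46]
206 [-61 -40 -35 -27  24  14 -10   0  55 114  98  62  12 -26 
[... 939 characters left out ...]
  82  99 177 197 173  97  11   4   8  14]
200 [  7   1   5  11  57  34  24  10  75 136 117  89  19   4   6   6]
201 [  7   6   9  15  32   8   2  -4  51 107 114  93  31   5   7  11]
202 [  7   8   7   8   7   5   5   5  51 112 112  95  40   9   7   8]
203 [  9   8   8   9   5   5   4   3  44 112 110  88  42   7   7  10]
204 [  6   5   7   8  11   9   3   3  24 113 108  66  50  24  17  12]
205 [ 8  9  6  5 10  9  3  7 17 80 76 49 40 23 31 25]
206 [ 9  6  8  9 10 11 20 23 33 45 49 37 17 19 19 29]
207 [16  9  8  8  7 15 32 32 20 26 17 18 20 19 20 29]
probe base scene-frame [0.4454 0.2456 0.0751]
vert slope [[242.15, 233.75], [240.69, 220.14]]
px per 10mm dock x,y [[2.13, -1.52], [-2.46, -1.02]]
```

>>> carry_out(
  plan=[
    {"dx": 0, "dy": 0, "dz": 3, "twist": 0, "fingers": 1},
    {"dx": 0, "dy": 4, "dz": 3, "twist": 0, "fingers": 1},
    {"dx": 0, "dy": 8, "dz": 3, "twist": 0, "fingers": 1},
    {"dx": 0, "dy": 11, "dz": 3, "twist": 0, "fingers": 1},
    {"dx": 0, "dy": 11, "dz": 3, "twist": 0, "fingers": 1},
  ],
)

```text
clock: 10.97
eef_pos: [0.4566, 0.2498, 0.187]
tool_rot: [0.633, 0.774, 0.015, -0.004]
ft_force: [-0.0, 0.1, -0.7]
grip_width: 0.0232
grasp_force: 59.3
```

>>> carry_out(
  plan=[
    {"dx": 0, "dy": 1, "dz": 0, "twist": 0, "fingers": 1},
    {"dx": 0, "dy": 2, "dz": 0, "twist": 0, "fingers": 1},
    {"dx": 0, "dy": 3, "dz": 0, "twist": 0, "fingers": 1},
    {"dx": 0, "dy": 4, "dz": 0, "twist": 0, "fingers": 1},
    {"dx": 0, "dy": 4, "dz": 0, "twist": 0, "fingers": 1},
  ],
)

```text
clock: 11.38
eef_pos: [0.4593, 0.2503, 0.1865]
tool_rot: [0.633, 0.774, 0.014, -0.004]
ft_force: [-1.3, 1.0, 0.3]
grip_width: 0.0234
grasp_force: 59.2
```

>>> carry_out(
  plan=[
    {"dx": 0, "dy": 1, "dz": 0, "twist": 0, "fingers": 1},
    {"dx": 0, "dy": 2, "dz": 0, "twist": 0, "fingers": 1},
    {"dx": 0, "dy": 3, "dz": 0, "twist": 0, "fingers": 1},
    {"dx": 0, "dy": 4, "dz": 0, "twist": 0, "fingers": 1},
    {"dx": 0, "dy": 4, "dz": 0, "twist": 0, "fingers": 1},
  ],
)

```text
clock: 11.8
eef_pos: [0.463, 0.2512, 0.1865]
tool_rot: [0.633, 0.774, 0.014, -0.004]
ft_force: [-4.5, 1.9, 0.2]
grip_width: 0.0235
grasp_force: 59.3
```

```bash
python3 -c "
from mv import *
to([.4426,.2463,.1845],1.777)"
```

```text
t 11.8 pos [0.463  0.2512 0.1865] head 101.53 F [-4.5  1.9  0.2] T [0.32 0.73 0.03] w 0.0235 gf 59.3
-> dx -0.8 dy -21.0 dz 1.6 twist -0.3  rows 0.5 tilt  [ 0.0102  0.0267 -0.9996] q [ 0.486  0.3   -0.034  1.215  0.019  1.856]
```

>>> carry_out(
  plan=[
    {"dx": 0.8, "dy": 0, "dz": 0, "twist": 0, "fingers": 1},
    {"dx": 1.5, "dy": 1, "dz": 0, "twist": 0, "fingers": 1},
    {"dx": 1.5, "dy": 2, "dz": 0, "twist": 0, "fingers": 1},
    {"dx": 1.5, "dy": 3, "dz": 0, "twist": 0, "fingers": 1},
    {"dx": 1.5, "dy": 3, "dz": 0, "twist": 0, "fingers": 1},
  ],
)

```text
clock: 12.22
eef_pos: [0.4669, 0.253, 0.1868]
tool_rot: [0.633, 0.774, 0.014, -0.003]
ft_force: [-0.7, 0.3, -2.2]
grip_width: 0.0232
grasp_force: 59.3
```

>>> carry_out(
  plan=[
    {"dx": 0, "dy": 1, "dz": 0, "twist": 0, "fingers": 1},
    {"dx": 0, "dy": 2, "dz": 0, "twist": 0, "fingers": 1},
    {"dx": 0, "dy": 3, "dz": 0, "twist": 0, "fingers": 1},
    {"dx": 0, "dy": 3, "dz": 0, "twist": 0, "fingers": 1},
    {"dx": 0, "dy": 3, "dz": 0, "twist": 0, "fingers": 1},
  ],
)

```text
clock: 12.63
eef_pos: [0.4699, 0.2539, 0.1872]
tool_rot: [0.633, 0.774, 0.015, -0.003]
ft_force: [0.6, -0.3, -1.2]
grip_width: 0.0232
grasp_force: 59.4
```

>>> carry_out(
  plan=[
    {"dx": 0, "dy": 1, "dz": 0, "twist": 0, "fingers": 1},
    {"dx": 0, "dy": 2, "dz": 0, "twist": 0, "fingers": 1},
    {"dx": 0, "dy": 3, "dz": 0, "twist": 0, "fingers": 1},
    {"dx": 0, "dy": 3, "dz": 0, "twist": 0, "fingers": 1},
    {"dx": 0, "dy": 3, "dz": 0, "twist": 0, "fingers": 1},
  ],
)

```text
clock: 13.05
eef_pos: [0.472, 0.2543, 0.1869]
tool_rot: [0.633, 0.774, 0.014, -0.004]
ft_force: [0.2, 0.4, -0.9]
grip_width: 0.0235
grasp_force: 59.4
```

```bash
python3 - <<'E'
from msk import *
from mv import *
from workcell import camera
to([.4426,.2463,.1845],1.777)
s=camera("scene"); pickle.dump(s,open("scene7.pkl","wb")); s0=load("scene0")
d=np.abs(s["image"].astype(int)-s0["image"]).sum(2)
print("cols 240-256")
for y in range(200,236): print(y,d[y,240:256])
E
```

```text
t 13.05 pos [0.472  0.2543 0.1869] head 101.52 F [ 0.2  0.4 -0.9] T [ 0.02 -0.    0.03] w 0.0235 gf 59.4
-> dx -2.1 dy -30.5 dz 1.8 twist -0.3  rows 0.7 tilt  [ 0.0116  0.0266 -0.9996] q [ 0.484  0.317 -0.009  1.222  0.018  1.854]
cols 240-256
200 [140 250 316 346 357 514 648 594 451 385 423 160  18   5  18  11]
201 [ 89 109  66  33 103 347 499 484 414 503 472 152  30  22  24  18]
202 [ 63 167 129  76  58 124 198 237 361 468 335  53   2  11  13  28]
203 [ 24 102 176 223 220 165 144 130 163 121  76  18  23  21  15  14]
204 [  4  20  58 145 237 366 127 131 100   7   4   6  13  16  20  27]
205 [ 29   5  17  48 217 240  88 133  63   9  11  13  18   5   3  18]
206 [ 15  91 123  59  99  34  96  69 165  12  18  15   2   4   8  14]
207 [ 79  98 138  70  38  28  27  94 145   5   4   9  27  11  21   7]
208 [ 99  31  26  49 154  77  58  44  47   6   3  13  29   9   9  22]
209 [ 51   8   3  49 169  39  32  40  13   4   2   7  19  11  17  18]
210 [79  9  4 32 95  9 42 17 12 10 17  3 14 21  5 11]
211 [97 23  6 16 58  7 14 22  2  2  7  5  5  5 10 24]
212 [107  72   7  14  16  14   3  16  18  30   9
[... 851 characters left out ...]
3  16  17]
225 [ 17  21  14   8  11  24 455 585 559 345  15   4  18  14  10  15]
226 [ 13  15  22  10   5  28 462 644 593 382  33   9  18  23  13  17]
227 [ 26  21  20  13   4  20 352 567 554 374  34   7  11  11  23  13]
228 [ 13  24  10  14  12  16 228 432 438 335  36   8   6  17  18  22]
229 [ 14  16  17  16   8  15 190 375 388 329  87   2  11  17  19  16]
230 [ 14  28  18  11  18  22  84 205 259 244  53   3  23  14  11  17]
231 [18 23 10 20 12  9 15 42 74 76  5  3 19 13 26 20]
232 [18 15 19 14 18 17 15 19 12 12  9 18 21 23 10 17]
233 [13 25 13 16 21 21 17  9  7 21 19 21 19 14 19 21]
234 [16 16 19 23 27 18 18 18 23 17 26 17 20 14  9 12]
235 [19 14 18 16 17 12 26 24 16 22 15 19 25 18 18 12]
```

>>> carry_out(
  plan=[
    {"dx": 0, "dy": 0, "dz": 0, "twist": 0, "fingers": 0.3},
    {"dx": 0, "dy": 0, "dz": 0, "twist": 0, "fingers": 0},
    {"dx": 0, "dy": 0, "dz": 0, "twist": 0, "fingers": -0.3},
    {"dx": 0, "dy": 0, "dz": 0, "twist": 0, "fingers": -0.6},
    {"dx": 0, "dy": 0, "dz": 0, "twist": 0, "fingers": -0.6},
  ],
)

```text
clock: 13.52
eef_pos: [0.4719, 0.2543, 0.187]
tool_rot: [0.633, 0.774, 0.014, -0.004]
ft_force: [0.3, 0.1, 0.5]
grip_width: 0.0684
grasp_force: 0.0
```

```bash
cat > base.py <<'E'
from msk import *
# subpixel centre line & base row of the shaft from a difference with scene0
def shaft(s,x0,x1,r0,r1,ref=360.):
    d=np.abs(s["image"].astype(int)-load("scene0")["image"]).sum(2)[:,x0:x1].astype(float); d[d<45]=0
    c=np.clip(d/ref,0,1); xs=np.arange(x0,x1)
    for y in range(r0,r1,2): print(y,"centre %.2f width %.2f"%((c[y]*xs).sum()/max(c[y].sum(),1e-6),c[y].sum()))
E
python3 - <<'E'
from base import *
from mv import *
from workcell import camera
to([.4426,.2463,.1845],1.777)
s=camera("scene"); pickle.dump(s,open("scene8.pkl","wb"))
for n in("scene7","scene8"): shaft(load(n),243,254,216,234)
E
```

```text
t 13.52 pos [0.4719 0.2543 0.187 ] head 101.52 F [0.3 0.1 0.5] T [-0.01  0.03 -0.01] w 0.0684 gf 0.0
-> dx -2.0 dy -30.4 dz 1.9 twist -0.3  rows 0.7 tilt  [ 0.0116  0.0265 -0.9996] q [ 0.484  0.317 -0.01   1.222  0.018  1.854]
216 centre 246.71 width 3.26
218 centre 246.88 width 3.80
220 centre 247.02 width 3.88
222 centre 247.23 width 3.68
224 centre 247.35 width 4.11
226 centre 247.50 width 4.00
228 centre 247.63 width 3.56
230 centre 247.97 width 2.35
232 centre 0.00 width 0.00
216 centre 247.02 width 3.56
218 centre 247.02 width 3.83
220 centre 247.21 width 3.64
222 centre 247.44 width 3.55
224 centre 247.75 width 4.17
226 centre 247.86 width 4.57
228 centre 248.01 width 3.91
230 centre 248.19 width 2.46
232 centre 0.00 width 0.00
```

>>> carry_out(
  plan=[
    {"dx": 0, "dy": 0, "dz": -12, "twist": 0, "fingers": -0.8},
    {"dx": 0, "dy": 0, "dz": -40, "twist": 0, "fingers": -1},
    {"dx": 0, "dy": 0, "dz": -80, "twist": 0, "fingers": -1},
    {"dx": 0, "dy": -8, "dz": -118, "twist": 7, "fingers": -1},
    {"dx": 0, "dy": -25, "dz": -145, "twist": 14, "fingers": -1},
  ],
)

```text
clock: 13.98
eef_pos: [0.4471, 0.2458, 0.3344]
tool_rot: [0.725, 0.689, 0.015, -0.005]
ft_force: [0.4, -0.4, 1.4]
grip_width: 0.0852
grasp_force: 0.0
```

```bash
python3 - <<'E'
from base import *
from mv import *
from workcell import camera
to([.37,.07,.35],-.443)
s=camera("scene"); pickle.dump(s,open("scene9.pkl","wb"))
shaft(s,243,254,216,234)
ps=[.4846,.2537,.206]
for z in(75,95,110): print("seated axis px",z,proj(s,W(ps,[-12,0,z]))[0].round(2))
show(s,"b",236,175,26,38)
E
```

```text
t 13.98 pos [0.4471 0.2458 0.3344] head 87.14 F [ 0.4 -0.4  1.4] T [-0.01 -0.02  0.05] w 0.0852 gf 0.0
-> dx -178.9 dy -68.0 dz -21.7 twist 112.5  rows 15.7 tilt  [ 0.015   0.0282 -0.9995] q [0.492 0.221 0.245 1.568 0.018 2.113]
216 centre 247.02 width 3.57
218 centre 247.01 width 3.86
220 centre 247.21 width 3.63
222 centre 247.45 width 3.52
224 centre 247.72 width 4.13
226 centre 247.84 width 4.63
228 centre 248.04 width 3.93
230 centre 248.18 width 2.51
232 centre 0.00 width 0.00
seated axis px 75 [248.1  229.54]
seated axis px 95 [247.57 224.18]
seated axis px 110 [247.17 220.11]
175 ..........................
176 ..........................
177 ..........................
178 ..........................
179 ..........................
180 ..........................
181 .........#................
182 ........##................
183 ......#...................
184 .....##...................
185 .....#....................
186 .....#....................
187 .....#....#...............
188 ......#..##...............
189 ......#####...............
190 ......#####...............
191 .....######...............
192 .....#######..............
193 .....#########............
194 .....#########............
195 ....##########............
196 .....######...............
197 .....#####................
198 .....#####................
199 .....######...............
200 .....######...............
201 .....######...............
202 ......######..............
203 ........######............
204 ............####..........
205 ............#.####........
206 ..............####........
207 ...............###........
208 ...............###........
209 ...............###........
210 ...............###........
211 ...............##.........
212 ..........................
```

The blue shaft's centre line in the scene view is within 0.15 px of a fully seated one, and it stayed there on release. Next is red.

>>> carry_out(
  plan=[
    {"dx": -34, "dy": -14, "dz": -4, "twist": 7, "fingers": -1},
    {"dx": -68, "dy": -28, "dz": -8, "twist": 14, "fingers": -1},
    {"dx": -102, "dy": -41, "dz": -12, "twist": 21, "fingers": -1},
    {"dx": -138, "dy": -54, "dz": -16, "twist": 28, "fingers": -1},
    {"dx": -174, "dy": -67, "dz": -16, "twist": 35, "fingers": -1},
  ],
)

```text
clock: 14.45
eef_pos: [0.3703, 0.0731, 0.3425]
tool_rot: [0.898, 0.44, 0.012, -0.009]
ft_force: [0.5, -1.5, 0.4]
grip_width: 0.0854
grasp_force: 0.0
```

```bash
python3 -c "
from mv import *
to([.38,-.12,.35],-.443)"
```

```text
t 14.45 pos [0.3703 0.0731 0.3425] head 52.27 F [ 0.5 -1.5  0.4] T [-0.07 -0.08 -0.02] w 0.0854 gf 0.0
-> dx -146.5 dy 125.7 dz -12.5 twist 77.7  rows 10.8 tilt  [ 0.0131  0.0265 -0.9996] q [ 0.176 -0.042 -0.028  1.568  0.024  2.405]
```

>>> carry_out(
  plan=[
    {"dx": -29, "dy": 25, "dz": -3, "twist": 7, "fingers": -1},
    {"dx": -58, "dy": 50, "dz": -6, "twist": 14, "fingers": -1},
    {"dx": -88, "dy": 75, "dz": -9, "twist": 21, "fingers": -1},
    {"dx": -117, "dy": 100, "dz": -12, "twist": 28, "fingers": -1},
    {"dx": -146, "dy": 125, "dz": -12, "twist": 35, "fingers": -1},
  ],
)

```text
clock: 14.87
eef_pos: [0.381, -0.1199, 0.3498]
tool_rot: [0.989, 0.149, 0.009, -0.012]
ft_force: [1.9, -0.0, -0.2]
grip_width: 0.0851
grasp_force: 0.0
```

```bash
python3 -c "
from mv import *
to([.46,-.29,.35],-.443)"
```

```text
t 14.87 pos [ 0.381  -0.1199  0.3498] head 17.18 F [ 1.9 -0.  -0.2] T [ 0.   -0.08 -0.02] w 0.0851 gf 0.0
-> dx 25.2 dy 185.8 dz -3.6 twist 42.6  rows 5.9 tilt  [ 0.0134  0.0259 -0.9996] q [-0.327  0.013  0.046  1.599  0.029  2.515]
```

>>> carry_out(
  plan=[
    {"dx": 5, "dy": 37, "dz": 0, "twist": 7, "fingers": -1},
    {"dx": 10, "dy": 74, "dz": 0, "twist": 14, "fingers": -1},
    {"dx": 15, "dy": 111, "dz": 0, "twist": 21, "fingers": -1},
    {"dx": 20, "dy": 148, "dz": 0, "twist": 28, "fingers": -1},
    {"dx": 25, "dy": 185, "dz": 0, "twist": 35, "fingers": -1},
  ],
)

```text
clock: 15.28
eef_pos: [0.461, -0.2888, 0.3452]
tool_rot: [0.988, -0.155, 0.004, -0.014]
ft_force: [0.9, 0.2, -0.6]
grip_width: 0.0854
grasp_force: 0.0
```

```bash
python3 -c "
from mv import *
to([.5136,-.4220,.29],-.441)"
```

```text
t 15.28 pos [ 0.461  -0.2888  0.3452] head -17.84 F [ 0.9  0.2 -0.6] T [-0.04 -0.05 -0.  ] w 0.0854 gf 0.0
-> dx 90.7 dy 112.2 dz 52.3 twist 7.4  rows 3.7 tilt  [ 0.0116  0.0263 -0.9996] q [-0.575  0.323  0.409  1.661  0.028  2.877]
```

>>> carry_out(
  plan=[
    {"dx": 22, "dy": 28, "dz": 0, "twist": 4, "fingers": -1},
    {"dx": 45, "dy": 56, "dz": 0, "twist": 7.4, "fingers": -1},
    {"dx": 68, "dy": 84, "dz": 10, "twist": 7.4, "fingers": -1},
    {"dx": 90.5, "dy": 112, "dz": 30, "twist": 7.4, "fingers": -1},
    {"dx": 90.5, "dy": 112, "dz": 52, "twist": 7.4, "fingers": -1},
  ],
)

```text
clock: 15.7
eef_pos: [0.5162, -0.4263, 0.2843]
tool_rot: [0.976, -0.217, 0.002, -0.014]
ft_force: [-0.5, -0.4, -2.5]
grip_width: 0.0853
grasp_force: 0.0
```

```bash
python3 -c "
from mv import *
to([.5136,-.4220,.22],-.441);to([.5136,-.4220,.1685],-.441)"
```

```text
t 15.7 pos [ 0.5162 -0.4263  0.2843] head -25.1 F [-0.5 -0.4 -2.5] T [ 0.02  0.05 -0.02] w 0.0853 gf 0.0
-> dx -4.0 dy -1.1 dz 64.4 twist 0.2  rows 1.5 tilt  [ 0.0097  0.0258 -0.9996] q [-0.702  0.614  0.71   1.676  0.026  2.877]
t 15.7 pos [ 0.5162 -0.4263  0.2843] head -25.1 F [-0.5 -0.4 -2.5] T [ 0.02  0.05 -0.02] w 0.0853 gf 0.0
-> dx -3.9 dy 0.4 dz 115.9 twist 0.2  rows 2.8 tilt  [ 0.0097  0.0258 -0.9996] q [-0.702  0.614  0.71   1.676  0.026  2.877]
```

>>> carry_out(
  plan=[
    {"dx": -2, "dy": 0, "dz": 10, "twist": 0, "fingers": -1},
    {"dx": -3, "dy": 0, "dz": 25, "twist": 0, "fingers": -1},
    {"dx": -3, "dy": 0, "dz": 45, "twist": 0, "fingers": -1},
    {"dx": -3, "dy": 0, "dz": 62, "twist": 0, "fingers": -1},
    {"dx": -3, "dy": 0, "dz": 62, "twist": 0, "fingers": -1},
  ],
)

```text
clock: 16.12
eef_pos: [0.5103, -0.4152, 0.2236]
tool_rot: [0.976, -0.215, -0.001, -0.016]
ft_force: [-0.6, 0.3, -0.6]
grip_width: 0.0854
grasp_force: 0.0
```

```bash
python3 -c "
from mv import *
to([.5136,-.4220,.1685],-.441)"
```

```text
t 16.12 pos [ 0.5103 -0.4152  0.2236] head -24.86 F [-0.6  0.3 -0.6] T [-0.01  0.02  0.05] w 0.0854 gf 0.0
-> dx 6.3 dy 6.5 dz 54.9 twist 0.4  rows 1.3 tilt  [ 0.0049  0.0318 -0.9995] q [-0.696  0.588  0.51   1.509  0.028  2.88 ]
```

>>> carry_out(
  plan=[
    {"dx": 3, "dy": 3, "dz": 0, "twist": 0, "fingers": -1},
    {"dx": 3, "dy": 4, "dz": 0, "twist": 0, "fingers": -1},
    {"dx": 3, "dy": 4, "dz": 0, "twist": 0, "fingers": -1},
    {"dx": 3, "dy": 4, "dz": 10, "twist": 0, "fingers": -1},
    {"dx": 3, "dy": 4, "dz": 15, "twist": 0, "fingers": -1},
  ],
)

```text
clock: 16.53
eef_pos: [0.5135, -0.4214, 0.2136]
tool_rot: [0.976, -0.216, 0.003, -0.014]
ft_force: [0.1, -0.1, -1.0]
grip_width: 0.0854
grasp_force: 0.0
```

```bash
python3 -c "
from mv import *
to([.5136,-.4220,.1685],-.441)"
```

```text
t 16.53 pos [ 0.5135 -0.4214  0.2136] head -24.9 F [ 0.1 -0.1 -1. ] T [ 0.02 -0.01 -0.05] w 0.0854 gf 0.0
-> dx 0.3 dy 1.8 dz 45.1 twist 0.4  rows 1.1 tilt  [ 0.0126  0.0254 -0.9996] q [-0.7    0.595  0.496  1.478  0.028  2.876]
```

>>> carry_out(
  plan=[
    {"dx": 0, "dy": 1, "dz": 12, "twist": 0.3, "fingers": -1},
    {"dx": 0, "dy": 1, "dz": 24, "twist": 0.3, "fingers": -1},
    {"dx": 0, "dy": 1, "dz": 34, "twist": 0.3, "fingers": -1},
    {"dx": 0, "dy": 1, "dz": 40, "twist": 0.3, "fingers": -1},
    {"dx": 0, "dy": 1, "dz": 40, "twist": 0.3, "fingers": -1},
  ],
)

```text
clock: 16.95
eef_pos: [0.5124, -0.4201, 0.1713]
tool_rot: [0.976, -0.218, 0.001, -0.015]
ft_force: [0.2, -1.2, 0.5]
grip_width: 0.0852
grasp_force: 0.0
```

```bash
python3 -c "
from mv import *
to([.5136,-.4220,.1685],-.441)"
```

```text
t 16.95 pos [ 0.5124 -0.4201  0.1713] head -25.19 F [ 0.2 -1.2  0.5] T [-0.01  0.07  0.  ] w 0.0852 gf 0.0
-> dx 1.9 dy 1.3 dz 2.7 twist 0.1  rows 0.1 tilt  [ 0.0085  0.0289 -0.9995] q [-0.699  0.609  0.41   1.384  0.028  2.882]
```

Good alignment; close, adding the last 2.5 mm down first.

>>> carry_out(
  plan=[
    {"dx": 1, "dy": 0.5, "dz": 2, "twist": 0, "fingers": -0.3},
    {"dx": 1, "dy": 0.5, "dz": 2, "twist": 0, "fingers": 0.1},
    {"dx": 1, "dy": 0.5, "dz": 2, "twist": 0, "fingers": 0.3},
    {"dx": 1, "dy": 0.5, "dz": 2, "twist": 0, "fingers": 1},
    {"dx": 1, "dy": 0.5, "dz": 2, "twist": 0, "fingers": 1},
  ],
)

```text
clock: 17.37
eef_pos: [0.5142, -0.4219, 0.1721]
tool_rot: [0.976, -0.218, 0.003, -0.014]
ft_force: [0.0, 0.3, 1.3]
grip_width: 0.0257
grasp_force: 0.8
```

>>> carry_out(
  plan=[
    {"dx": 0, "dy": 0, "dz": 0, "twist": 0, "fingers": 1},
    {"dx": 0, "dy": 0, "dz": 0, "twist": 0, "fingers": 1},
    {"dx": 0, "dy": 0, "dz": -2, "twist": 0, "fingers": 1},
    {"dx": 0, "dy": 0, "dz": -5, "twist": 0, "fingers": 1},
    {"dx": 0, "dy": 0, "dz": -6, "twist": 0, "fingers": 1},
  ],
)

```text
clock: 17.78
eef_pos: [0.514, -0.4219, 0.1778]
tool_rot: [0.976, -0.218, 0.003, -0.014]
ft_force: [-0.0, -0.1, -0.1]
grip_width: 0.023
grasp_force: 59.4
```

```bash
python3 -c "
from mv import *
to([.5136,-.4220,.1685],-.441); to([.4218,-.3818,.1746])"
```

```text
t 17.78 pos [ 0.514  -0.4219  0.1778] head -25.19 F [-0.  -0.1 -0.1] T [-0.01  0.07 -0.02] w 0.023 gf 59.4
-> dx -0.3 dy 0.5 dz 9.3 twist 0.1  rows 0.2 tilt  [ 0.0116  0.0263 -0.9996] q [-0.7    0.608  0.426  1.397  0.028  2.881]
t 17.78 pos [ 0.514  -0.4219  0.1778] head -25.19 F [-0.  -0.1 -0.1] T [-0.01  0.07 -0.02] w 0.023 gf 59.4
-> dx -100.5 dy 3.0 dz 3.2 twist 0.0  rows 2.4 tilt  [ 0.0116  0.0263 -0.9996] q [-0.7    0.608  0.426  1.397  0.028  2.881]
```

>>> carry_out(
  plan=[
    {"dx": -8, "dy": 0, "dz": 0, "twist": 0, "fingers": 1},
    {"dx": -20, "dy": 0, "dz": 0, "twist": 0, "fingers": 1},
    {"dx": -32, "dy": 0, "dz": 0, "twist": 0, "fingers": 1},
    {"dx": -44, "dy": 0, "dz": 0, "twist": 0, "fingers": 1},
    {"dx": -56, "dy": 0, "dz": 0, "twist": 0, "fingers": 1},
  ],
)

```text
clock: 18.2
eef_pos: [0.4627, -0.3978, 0.1775]
tool_rot: [0.976, -0.218, 0.003, -0.014]
ft_force: [0.4, -0.1, -1.0]
grip_width: 0.0231
grasp_force: 59.4
```

>>> carry_out(
  plan=[
    {"dx": -12, "dy": 0, "dz": 0, "twist": 0, "fingers": 1},
    {"dx": -24, "dy": 0, "dz": 0, "twist": 0, "fingers": 1},
    {"dx": -34, "dy": 0, "dz": 0, "twist": 0, "fingers": 1},
    {"dx": -41, "dy": 0, "dz": 0, "twist": 0, "fingers": 1},
    {"dx": -41, "dy": 0, "dz": 0, "twist": 0, "fingers": 1},
  ],
)

```text
clock: 18.62
eef_pos: [0.425, -0.3801, 0.1779]
tool_rot: [0.976, -0.218, 0.002, -0.014]
ft_force: [0.2, 0.7, -0.5]
grip_width: 0.0229
grasp_force: 59.4
```

```bash
python3 - <<'E'
from msk import *
from mv import *
from workcell import camera
to([.4235,-.3791,.178],-.443)
c=camera("scene"); pickle.dump(c,open("scene10.pkl","wb"))
print("held red, cols 385.."); show(c,"r",385,295,40,30)
s4,s1=load("scene4"),load("scene1")
# shaft bottom rows: difference to background scene9 near tray
I=c["image"].astype(int); J=s4["image"].astype(int); B=load("scene9")["image"].astype(int)
for y in range(322,350,3): print(y,(np.abs(I[y,392:416]-B[y,392:416]).sum(1)),"|",(np.abs(J[y,392:416]-B[y,392:416]).sum(1)))
E
```

```text
t 18.62 pos [ 0.425  -0.3801  0.1779] head -25.22 F [ 0.2  0.7 -0.5] T [0.04 0.03 0.01] w 0.0229 gf 59.4
-> dx -1.8 dy -0.3 dz -0.1 twist 0.2  rows 0.0 tilt  [ 0.0108  0.0268 -0.9996] q [-0.744  0.414  0.11   1.277  0.027  2.838]
held red, cols 385..
295 ........................................
296 ........................................
297 ........................................
298 ........................................
299 ........................................
300 ..............###.......................
301 .............####...#...................
302 ............#####.......................
303 .............####.......................
304 ............#####.......................
305 ............#####.......................
306 ...........#####........................
307 ..........######........................
308 ..........######........................
309 ...........#####........................
310 ...........#####........................
311 ...........####.........................
312 .............##.........................
313 .............##....................
[... 1790 characters left out ...]
 7 137 172  89 121  79  24  20  28  16  16  28  22  23  25   6
  10   9  10  12  15  31]
343 [ 11  22  75 252 160 198 206 222  77  18  28  23   8  23  27  18  29  18
  34  30  15  22  20  17] | [ 15  17  76 139  98 180 181 164  32  31  21  28  16  28  25  11  19  15
  23  37  25  23  24  17]
346 [ 27  34  27 154 241 244 243 128  41  27  20  36  25  22  16  27  28  19
  15  20  23  22  15  34] | [ 25  31 163 232 268 252 258 162  31  26  19  31  27  27  28  29  22  14
  22  14  26  14  22  30]
349 [ 25  12  63 367 451 392 231  35  19  14  16  26   7  12  16  19  24  25
  21  12   5  10  26  24] | [ 25  16 248 419 451 384 211   1  44  15  12  29   7  18  15  19  20  25
  20  12   7  10  32  18]
```

>>> carry_out(
  plan=[
    {"dx": -2.5, "dy": 0, "dz": 0, "twist": 0, "fingers": 1},
    {"dx": -4, "dy": 0, "dz": -1.5, "twist": 0, "fingers": 1},
    {"dx": -5.5, "dy": -0.5, "dz": -3, "twist": 0, "fingers": 1},
    {"dx": -7, "dy": -1, "dz": -4.5, "twist": 0, "fingers": 1},
    {"dx": -7, "dy": -1, "dz": -4.5, "twist": 0, "fingers": 1},
  ],
)

```text
clock: 19.08
eef_pos: [0.4203, -0.3768, 0.1825]
tool_rot: [0.976, -0.218, 0.003, -0.014]
ft_force: [-0.2, 0.2, -1.0]
grip_width: 0.023
grasp_force: 59.4
```

>>> carry_out(
  plan=[
    {"dx": -1.2, "dy": 0, "dz": -1.2, "twist": 0, "fingers": 1},
    {"dx": -2.4, "dy": 0, "dz": -2.4, "twist": 0, "fingers": 1},
    {"dx": -3.6, "dy": -0.5, "dz": -3.6, "twist": 0, "fingers": 1},
    {"dx": -4, "dy": -0.5, "dz": -4, "twist": 0, "fingers": 1},
    {"dx": -4, "dy": -0.5, "dz": -4, "twist": 0, "fingers": 1},
  ],
)

```text
clock: 19.5
eef_pos: [0.4167, -0.3748, 0.1863]
tool_rot: [0.976, -0.218, 0.003, -0.014]
ft_force: [-0.5, -0.1, -1.0]
grip_width: 0.023
grasp_force: 59.4
```

>>> carry_out(
  plan=[
    {"dx": -1.2, "dy": 0, "dz": 0, "twist": 0, "fingers": 1},
    {"dx": -2.4, "dy": 0, "dz": -1.2, "twist": 0, "fingers": 1},
    {"dx": -3.8, "dy": 0, "dz": -2.6, "twist": 0, "fingers": 1},
    {"dx": -5.2, "dy": 0, "dz": -4, "twist": 0, "fingers": 1},
    {"dx": -5.2, "dy": 0, "dz": -4, "twist": 0, "fingers": 1},
  ],
)

```text
clock: 19.92
eef_pos: [0.4118, -0.3727, 0.1906]
tool_rot: [0.976, -0.218, 0.003, -0.014]
ft_force: [0.7, 1.6, -0.5]
grip_width: 0.0232
grasp_force: 59.4
```

>>> carry_out(
  plan=[
    {"dx": -1.5, "dy": 0, "dz": -1.5, "twist": 0, "fingers": 1},
    {"dx": -3, "dy": 0, "dz": -3, "twist": 0, "fingers": 1},
    {"dx": -4.5, "dy": 0, "dz": -4.5, "twist": 0, "fingers": 1},
    {"dx": -6, "dy": 0, "dz": -6, "twist": 0, "fingers": 1},
    {"dx": -6, "dy": 0, "dz": -6, "twist": 0, "fingers": 1},
  ],
)

```text
clock: 20.33
eef_pos: [0.4063, -0.3703, 0.1966]
tool_rot: [0.976, -0.218, 0.003, -0.014]
ft_force: [0.4, 1.0, -0.3]
grip_width: 0.0233
grasp_force: 59.4
```

>>> carry_out(
  plan=[
    {"dx": -3, "dy": 0, "dz": -3, "twist": 0, "fingers": 1},
    {"dx": -6, "dy": 0, "dz": -5, "twist": 0, "fingers": 1},
    {"dx": -10, "dy": 0, "dz": -6, "twist": 0, "fingers": 1},
    {"dx": -17, "dy": 0, "dz": -7, "twist": 0, "fingers": 1},
    {"dx": -25, "dy": 0, "dz": -8, "twist": 0, "fingers": 1},
  ],
)

```text
clock: 20.75
eef_pos: [0.3832, -0.3596, 0.2042]
tool_rot: [0.976, -0.218, 0.003, -0.014]
ft_force: [-0.5, -1.2, -0.4]
grip_width: 0.0231
grasp_force: 59.4
```

>>> carry_out(
  plan=[
    {"dx": -7, "dy": 0, "dz": -38, "twist": -7, "fingers": 1},
    {"dx": -14, "dy": 0, "dz": -76, "twist": -14, "fingers": 1},
    {"dx": -21, "dy": 0, "dz": -114, "twist": -21, "fingers": 1},
    {"dx": -28, "dy": 0, "dz": -152, "twist": -28, "fingers": 1},
    {"dx": -34, "dy": 0, "dz": -190, "twist": -35, "fingers": 1},
  ],
)

```text
clock: 21.17
eef_pos: [0.3494, -0.3496, 0.3962]
tool_rot: [0.996, 0.088, 0.007, -0.013]
ft_force: [1.4, -2.0, -0.3]
grip_width: 0.0228
grasp_force: 59.5
```

>>> carry_out(
  plan=[
    {"dx": 8, "dy": -37, "dz": 0, "twist": -7, "fingers": 1},
    {"dx": 16, "dy": -74, "dz": -2, "twist": -14, "fingers": 1},
    {"dx": 24, "dy": -110, "dz": -4, "twist": -21, "fingers": 1},
    {"dx": 33, "dy": -147, "dz": -5, "twist": -28, "fingers": 1},
    {"dx": 41, "dy": -184, "dz": -5, "twist": -35, "fingers": 1},
  ],
)

```text
clock: 21.58
eef_pos: [0.3588, -0.1607, 0.4045]
tool_rot: [0.924, 0.383, 0.011, -0.01]
ft_force: [1.5, 0.7, -0.4]
grip_width: 0.023
grasp_force: 59.5
```

>>> carry_out(
  plan=[
    {"dx": 28, "dy": -28, "dz": 0, "twist": -7, "fingers": 1},
    {"dx": 56, "dy": -56, "dz": 2, "twist": -14, "fingers": 1},
    {"dx": 84, "dy": -84, "dz": 4, "twist": -21, "fingers": 1},
    {"dx": 112, "dy": -112, "dz": 5, "twist": -28, "fingers": 1},
    {"dx": 140, "dy": -140, "dz": 5, "twist": -35, "fingers": 1},
  ],
)

```text
clock: 22.0
eef_pos: [0.359, 0.0372, 0.4044]
tool_rot: [0.765, 0.643, 0.013, -0.006]
ft_force: [1.3, 0.1, -1.6]
grip_width: 0.0229
grasp_force: 59.5
```

```bash
python3 -c "
from mv import *
to([.40,.22,.39],1.777); to([.4285,.3157,.39],1.774)"
```

```text
t 22.0 pos [0.359  0.0372 0.4044] head 80.12 F [ 1.3  0.1 -1.6] T [-0.03 -0.06  0.02] w 0.0229 gf 59.5
-> dx 186.6 dy 8.8 dz 19.7 twist -21.7  rows 4.5 tilt  [ 0.0119  0.0264 -0.9996] q [ 0.082 -0.058  0.117  1.732  0.025  1.826]
t 22.0 pos [0.359  0.0372 0.4044] head 80.12 F [ 1.3  0.1 -1.6] T [-0.03 -0.06  0.02] w 0.0229 gf 59.5
-> dx 285.8 dy 20.5 dz 22.6 twist -21.5  rows 6.9 tilt  [ 0.0119  0.0264 -0.9996] q [ 0.082 -0.058  0.117  1.732  0.025  1.826]
```

>>> carry_out(
  plan=[
    {"dx": 38, "dy": 2, "dz": 0, "twist": -6, "fingers": 1},
    {"dx": 76, "dy": 4, "dz": 0, "twist": -12, "fingers": 1},
    {"dx": 114, "dy": 6, "dz": 5, "twist": -18, "fingers": 1},
    {"dx": 152, "dy": 8, "dz": 10, "twist": -21.5, "fingers": 1},
    {"dx": 190, "dy": 10, "dz": 15, "twist": -21.5, "fingers": 1},
  ],
)

```text
clock: 22.42
eef_pos: [0.4034, 0.2228, 0.395]
tool_rot: [0.633, 0.774, 0.014, -0.004]
ft_force: [1.9, 0.3, 0.8]
grip_width: 0.0234
grasp_force: 59.5
```

```bash
python3 -c "
from mv import *
to([.4285,.3157,.36],1.772); to([.4285,.3157,.25],1.772)"
```

```text
t 22.42 pos [0.4034 0.2228 0.395 ] head 101.47 F [1.9 0.3 0.8] T [-0.04 -0.09  0.03] w 0.0234 gf 59.5
-> dx 85.2 dy 42.4 dz 37.7 twist -0.1  rows 2.5 tilt  [ 0.0122  0.0266 -0.9996] q [0.493 0.135 0.295 1.707 0.018 1.864]
t 22.42 pos [0.4034 0.2228 0.395 ] head 101.47 F [1.9 0.3 0.8] T [-0.04 -0.09  0.03] w 0.0234 gf 59.5
-> dx 82.6 dy 40.5 dz 147.7 twist -0.1  rows 4.2 tilt  [ 0.0122  0.0266 -0.9996] q [0.493 0.135 0.295 1.707 0.018 1.864]
```

>>> carry_out(
  plan=[
    {"dx": 28, "dy": 14, "dz": 0, "twist": 0, "fingers": 1},
    {"dx": 56, "dy": 28, "dz": 10, "twist": 0, "fingers": 1},
    {"dx": 84, "dy": 41, "dz": 25, "twist": 0, "fingers": 1},
    {"dx": 84, "dy": 41, "dz": 60, "twist": 0, "fingers": 1},
    {"dx": 83, "dy": 40.5, "dz": 95, "twist": 0, "fingers": 1},
  ],
)

```text
clock: 22.83
eef_pos: [0.4291, 0.3151, 0.3018]
tool_rot: [0.633, 0.774, 0.015, -0.004]
ft_force: [1.3, 0.3, -1.7]
grip_width: 0.0232
grasp_force: 59.5
```

```bash
python3 -c "
from mv import *
to([.4285,.3157,.19],1.772)"
```

```text
t 22.83 pos [0.4291 0.3151 0.3018] head 101.47 F [ 1.3  0.3 -1.7] T [-0.05  0.02  0.02] w 0.0232 gf 59.5
-> dx -2.1 dy -2.5 dz 111.7 twist -0.1  rows 2.7 tilt  [ 0.0136  0.0282 -0.9995] q [0.625 0.266 0.22  1.497 0.015 1.996]
```

>>> carry_out(
  plan=[
    {"dx": -1, "dy": -1, "dz": 25, "twist": 0, "fingers": 1},
    {"dx": -2, "dy": -2, "dz": 55, "twist": 0, "fingers": 1},
    {"dx": -2, "dy": -2, "dz": 85, "twist": 0, "fingers": 1},
    {"dx": -2, "dy": -2, "dz": 105, "twist": 0, "fingers": 1},
    {"dx": -2, "dy": -2, "dz": 105, "twist": 0, "fingers": 1},
  ],
)

```text
clock: 23.25
eef_pos: [0.425, 0.311, 0.1925]
tool_rot: [0.634, 0.773, 0.009, -0.005]
ft_force: [-0.6, 0.7, -0.3]
grip_width: 0.023
grasp_force: 59.4
```

>>> carry_out(
  plan=[
    {"dx": 0, "dy": 0, "dz": 0, "twist": 0, "fingers": 1},
    {"dx": 0, "dy": 0, "dz": 0, "twist": 0, "fingers": 1},
    {"dx": 0, "dy": 0, "dz": 0, "twist": 0, "fingers": 1},
    {"dx": 0, "dy": 0, "dz": 0, "twist": 0, "fingers": 1},
    {"dx": 0, "dy": 0, "dz": 0, "twist": 0, "fingers": 1},
  ],
)

```text
clock: 23.67
eef_pos: [0.429, 0.314, 0.199]
tool_rot: [0.634, 0.773, 0.015, -0.004]
ft_force: [-0.1, 0.3, -0.7]
grip_width: 0.0229
grasp_force: 59.4
```

```bash
python3 - <<'E'
from base import *
from mv import *
from workcell import camera
to([.4285,.3157,.19],1.772)
s=camera("scene"); pickle.dump(s,open("scene11.pkl","wb"))
ps=[.4846,.2537,.206]
d=np.abs(s["image"].astype(int)-load("scene0")["image"]).sum(2)
print("cols 216-236")
for y in range(206,232): print(y,d[y,216:236])
for x in(-12,-42):
  for z in(75,95,110): print("axis px",x,z,proj(s,W(ps,[x,70,z]))[0].round(2))
E
```

```text
t 23.67 pos [0.429 0.314 0.199] head 101.32 F [-0.1  0.3 -0.7] T [-0.09 -0.05 -0.03] w 0.0229 gf 59.4
-> dx 1.5 dy -0.3 dz 9.0 twist -0.2  rows 0.2 tilt  [ 0.0137  0.0281 -0.9995] q [ 0.623  0.297 -0.005  1.241  0.015  1.997]
cols 216-236
206 [ 16  26  22  17   9 107 356 203   2  22   6   7  19  11  22  18  19  27
  16  39]
207 [ 23  23  26  19  18  67 353 280 128 104  13  10  22  19  14  14  24  32
  23  35]
208 [ 21  22  10   8   4  30 341 360 314 180  22   5  12  32  22  23  13  15
  18  18]
209 [ 26  18  20  27  10  29 314 388 364 256   7   9  23  12  23  35  29  21
  10  20]
210 [ 20  27  23  20  10  16 224 386 384 311  58  10  11  17  27  28  21  19
  14  20]
211 [ 21  22  14  25  12  11 201 371 398 361  62   2  23  11  12  18  26  31
  20  19]
212 [ 24  27  19  19  21  25 206 373 370 369 103   9  13  23  21  35  22  13
  19  22]
213 [ 30  18  30  20  11  20 148 366 380 366  99   6  19  33  13  27  22  20
  23  22]
214 [ 31  21  16  21  13  17  69 347 384 374 178   9   9  24  24  28  23  30
  22  17]
215 [ 29  22  27  28   8   8  23 332 381 385 208   6   8  10  17  31  26  25
 
[... 783 characters left out ...]
 28  19]
225 [  9  21  30  31  23  18  12  17 178 300 270 206  30   4  23  26  19  33
  26  39]
226 [ 14   8  30  23  19  24  25  23  53 108  80 106   7  13  21  14  23  18
  26  32]
227 [21  9 31 32 21 19 19 22 17 16  6 32 20 25 16 16 29 25 18 29]
228 [22 24 30 27 25 19 18 22 21 27 11 29 33 38  8 17 13 16  7  6]
229 [22 18 21 33 15 24 17 13 28 31 23 33 39 24 13 34 22 18 23 28]
230 [18  8 13 21 20 20 21 25 31 25 13 28 14 13 14 11 32 20 26 21]
231 [11  9 22 35 28 24 19  9 24 22 21 29 21 13 20 21 21 24 21 17]
axis px -12 75 [231.28 222.68]
axis px -12 95 [230.65 217.38]
axis px -12 110 [230.17 213.36]
axis px -42 75 [224.86 227.05]
axis px -42 95 [224.17 221.72]
axis px -42 110 [223.65 217.67]
```

>>> carry_out(
  plan=[
    {"dx": 1, "dy": 0, "dz": 3, "twist": 0, "fingers": 1},
    {"dx": 2.5, "dy": 0, "dz": 6, "twist": 0, "fingers": 1},
    {"dx": 2.5, "dy": 0, "dz": 9, "twist": 0, "fingers": 1},
    {"dx": 2.5, "dy": 4, "dz": 9, "twist": 0, "fingers": 1},
    {"dx": 2.5, "dy": 8, "dz": 9, "twist": 0, "fingers": 1},
  ],
)

```text
clock: 24.13
eef_pos: [0.4356, 0.3177, 0.1882]
tool_rot: [0.634, 0.773, 0.013, -0.004]
ft_force: [-0.1, 0.1, -0.4]
grip_width: 0.023
grasp_force: 59.4
```

>>> carry_out(
  plan=[
    {"dx": 0, "dy": 2, "dz": 0, "twist": 0, "fingers": 1},
    {"dx": 0, "dy": 4, "dz": 0, "twist": 0, "fingers": 1},
    {"dx": 0, "dy": 6, "dz": 0, "twist": 0, "fingers": 1},
    {"dx": 0, "dy": 7, "dz": 0, "twist": 0, "fingers": 1},
    {"dx": 0, "dy": 7, "dz": 0, "twist": 0, "fingers": 1},
  ],
)

```text
clock: 24.55
eef_pos: [0.4428, 0.3193, 0.1888]
tool_rot: [0.634, 0.773, 0.014, -0.004]
ft_force: [0.0, 0.5, -0.1]
grip_width: 0.0232
grasp_force: 59.5
```

```bash
python3 -c "
from mv import *
to([.4579,.3218,.19],1.772)"
```

```text
t 24.55 pos [0.4428 0.3193 0.1888] head 101.31 F [ 0.   0.5 -0.1] T [0.11 0.09 0.03] w 0.0232 gf 59.5
-> dx -0.5 dy 15.3 dz -1.0 twist -0.2  rows 0.4 tilt  [ 0.0113  0.0268 -0.9996] q [0.616 0.333 0.019 1.232 0.015 1.99 ]
```

>>> carry_out(
  plan=[
    {"dx": 0, "dy": 2, "dz": 0, "twist": 0, "fingers": 1},
    {"dx": 0, "dy": 3, "dz": 0, "twist": 0, "fingers": 1},
    {"dx": 0, "dy": 4, "dz": 0, "twist": 0, "fingers": 1},
    {"dx": 0, "dy": 5, "dz": 0, "twist": 0, "fingers": 1},
    {"dx": 0, "dy": 5, "dz": 0, "twist": 0, "fingers": 1},
  ],
)

```text
clock: 24.97
eef_pos: [0.447, 0.3202, 0.1887]
tool_rot: [0.634, 0.773, 0.014, -0.004]
ft_force: [-2.3, 1.7, -0.8]
grip_width: 0.0232
grasp_force: 59.6
```

>>> carry_out(
  plan=[
    {"dx": 0, "dy": 1, "dz": 0, "twist": 0, "fingers": 1},
    {"dx": 0, "dy": 2, "dz": 0, "twist": 0, "fingers": 1},
    {"dx": 0, "dy": 2, "dz": 0, "twist": 0, "fingers": 1},
    {"dx": 0, "dy": 2, "dz": 0, "twist": 0, "fingers": 1},
    {"dx": 0, "dy": 2, "dz": 0, "twist": 0, "fingers": 1},
  ],
)

```text
clock: 25.38
eef_pos: [0.4491, 0.3202, 0.1885]
tool_rot: [0.634, 0.773, 0.013, -0.004]
ft_force: [-3.8, -0.3, -0.6]
grip_width: 0.0232
grasp_force: 59.6
```

>>> carry_out(
  plan=[
    {"dx": 0.3, "dy": 1, "dz": 0, "twist": 0, "fingers": 1},
    {"dx": 0.3, "dy": 2, "dz": 0, "twist": 0, "fingers": 1},
    {"dx": 0.3, "dy": 3, "dz": 0, "twist": 0, "fingers": 1},
    {"dx": 0.3, "dy": 4, "dz": 0, "twist": 0, "fingers": 1},
    {"dx": 0.3, "dy": 4, "dz": 0, "twist": 0, "fingers": 1},
  ],
)

```text
clock: 25.8
eef_pos: [0.4546, 0.322, 0.1895]
tool_rot: [0.634, 0.773, 0.015, -0.003]
ft_force: [0.2, 1.4, -0.9]
grip_width: 0.0232
grasp_force: 59.5
```

>>> carry_out(
  plan=[
    {"dx": 0, "dy": 1, "dz": 0, "twist": 0, "fingers": 1},
    {"dx": 0, "dy": 2, "dz": 0, "twist": 0, "fingers": 1},
    {"dx": 0, "dy": 3, "dz": 0, "twist": 0, "fingers": 1},
    {"dx": 0, "dy": 4, "dz": 0, "twist": 0, "fingers": 1},
    {"dx": 0, "dy": 4, "dz": 0, "twist": 0, "fingers": 1},
  ],
)

```text
clock: 26.22
eef_pos: [0.4575, 0.3228, 0.1891]
tool_rot: [0.634, 0.773, 0.014, -0.004]
ft_force: [-0.2, 1.3, -0.4]
grip_width: 0.0234
grasp_force: 59.4
```

```bash
python3 - <<'E'
from base import *
from mv import *
from workcell import camera
to([.4579,.3218,.19],1.772)
s=camera("scene"); pickle.dump(s,open("scene12.pkl","wb"))
shaft(s,226,237,209,227)
ps=[.4846,.2537,.206]
for z in(75,95,110): print("seated axis px",z,proj(s,W(ps,[-12,70,z]))[0].round(2))
E
```

```text
t 26.22 pos [0.4575 0.3228 0.1891] head 101.33 F [-0.2  1.3 -0.4] T [0.43 0.12 0.03] w 0.0234 gf 59.4
-> dx -1.1 dy 0.2 dz -0.9 twist -0.2  rows 0.0 tilt  [ 0.0117  0.0274 -0.9996] q [0.606 0.36  0.058 1.244 0.016 1.979]
209 centre 230.72 width 1.81
211 centre 230.61 width 1.91
213 centre 230.93 width 1.86
215 centre 231.07 width 1.75
217 centre 231.41 width 2.80
219 centre 231.17 width 4.15
221 centre 231.70 width 2.23
223 centre 232.10 width 1.59
225 centre 0.00 width 0.00
seated axis px 75 [231.28 222.68]
seated axis px 95 [230.65 217.38]
seated axis px 110 [230.17 213.36]
```

>>> carry_out(
  plan=[
    {"dx": 0, "dy": 0.7, "dz": 0, "twist": 0, "fingers": 1},
    {"dx": 0, "dy": 0.7, "dz": 0, "twist": 0, "fingers": 0.2},
    {"dx": 0, "dy": 0.7, "dz": 0, "twist": 0, "fingers": -0.2},
    {"dx": 0, "dy": 0.7, "dz": 0, "twist": 0, "fingers": -0.6},
    {"dx": 0, "dy": 0.7, "dz": 0, "twist": 0, "fingers": -0.6},
  ],
)

```text
clock: 26.68
eef_pos: [0.4581, 0.3223, 0.1891]
tool_rot: [0.634, 0.773, 0.014, -0.004]
ft_force: [-0.2, -0.5, 0.8]
grip_width: 0.0679
grasp_force: 0.0
```

>>> carry_out(
  plan=[
    {"dx": 0, "dy": 0, "dz": 0, "twist": 0, "fingers": -0.7},
    {"dx": 0, "dy": 0, "dz": -20, "twist": 0, "fingers": -0.8},
    {"dx": 0, "dy": 0, "dz": -55, "twist": 0, "fingers": -0.8},
    {"dx": 0, "dy": 0, "dz": -90, "twist": 0, "fingers": -0.8},
    {"dx": 0, "dy": 0, "dz": -120, "twist": 0, "fingers": -0.8},
  ],
)

```text
clock: 27.1
eef_pos: [0.4565, 0.3192, 0.3111]
tool_rot: [0.634, 0.773, 0.014, -0.004]
ft_force: [0.5, 0.0, -0.0]
grip_width: 0.0767
grasp_force: 0.0
```

>>> carry_out(
  plan=[
    {"dx": 0, "dy": -25, "dz": -15, "twist": 0, "fingers": -0.8},
    {"dx": 0, "dy": -55, "dz": -30, "twist": 0, "fingers": -0.8},
    {"dx": 0, "dy": -85, "dz": -40, "twist": 0, "fingers": -0.8},
    {"dx": 0, "dy": -110, "dz": -40, "twist": 0, "fingers": -0.8},
    {"dx": 0, "dy": -110, "dz": -40, "twist": 0, "fingers": -0.8},
  ],
)

```text
clock: 27.52
eef_pos: [0.3449, 0.2958, 0.349]
tool_rot: [0.633, 0.774, 0.015, -0.004]
ft_force: [-0.5, -0.3, 0.3]
grip_width: 0.0767
grasp_force: 0.0
```

```bash
python3 - <<'E'
from base import *
from mv import *
from workcell import camera
to([.4579,.3218,.19],1.772)
s=camera("scene");t=camera("top"); pickle.dump(s,open("scene13.pkl","wb")); pickle.dump(t,open("top13.pkl","wb"))
ps=[.4846,.2537,.206]; pt=[.48803,.2588,.206]
s0=load("scene0"); d=np.abs(s["image"].astype(int)-s0["image"]).sum(2)
print("blue shaft"); shaft(s,243,254,216,232)
print("red shaft diff, cols 224-238")
for y in range(206,228): print(y,d[y,224:238])
for z in(75,95,110): print("seated axis px",z,proj(s,W(ps,[-12,70,z]))[0].round(2))
print("scene handles"); show(s,"r",220,168,30,38)
# expected handle centre in both views; measured centroids
for n,Y,col,ws,wt in(("red",70,"r",(218,170,28,32),(205,225,25,28)),("blue",0,"b",(236,175,26,30),(226,222,26,28))):
    for c,p,w in((s,ps,ws),(t,pt,wt)):
        m=mask(c,col,*w); yy,xx=np.nonzero(m); print(n,"centroid",(xx.mean()+w[0]).round(1) if len(xx) else None,(yy.mean()+w[1]).round(1) if len(xx) else None,len(xx),"expect handle ctr",proj(c,W(p,[-12,Y,75+118]))[0].round(1))
E
```

```text
t 27.52 pos [0.3449 0.2958 0.349 ] head 101.43 F [-0.5 -0.3  0.3] T [-0.04 -0.03 -0.03] w 0.0767 gf 0.0
-> dx -0.8 dy 113.1 dz 161.1 twist -0.1  rows 4.7 tilt  [ 0.012   0.0278 -0.9995] q [0.7   0.107 0.144 1.581 0.014 2.072]
blue shaft
216 centre 247.02 width 3.60
218 centre 247.02 width 3.88
220 centre 247.21 width 3.72
222 centre 247.46 width 3.57
224 centre 247.75 width 4.16
226 centre 247.86 width 4.62
228 centre 248.03 width 3.97
230 centre 248.20 width 2.49
red shaft diff, cols 224-238
206 [  5  22  17  57  11  12  30 105  15  25  22  38  17  32]
207 [ 67   2  29  11  22  23 130 223  21  31  17  33  26  24]
208 [ 60  21  20   7  18  60 184 266  55  14  14  19  16  26]
209 [ 17  27  13  10  27  90 144 269 139  12  19  22  21  27]
210 [ 26  16  24  29  52  97 157 289 182  22  14  15  12  24]
211 [ 26  27   9  28  33  89 124 235 190  15  15  18  20  18]
212 [ 24  26  30  21  35  96 113 227 218  11  18  21  24  25]
213 [ 22  31  18  16  34 100 111 230 290  18  20  23  18  26]
214 [ 26  15  34  11  27  91  77 187 314  23   7  15  16  21]
215 [ 25  34  22  14  20  70  99 180 280  10
[... 1710 characters left out ...]
.
193 ...#######..#.................
194 ...#######..#.................
195 ....#########.................
196 ....#########.................
197 ......#########...............
198 ...........######.............
199 ...........######.............
200 .............####.............
201 .............####.............
202 .............####.............
203 .............####.............
204 ..............###.............
205 ..............##..............
red centroid 227.8 188.9 173 expect handle ctr [227.4 190.3]
red centroid 218.4 241.9 76 expect handle ctr [217.6 242.4]
blue centroid 244.3 194.8 117 expect handle ctr [244.9 196.8]
blue centroid 238.6 238.1 52 expect handle ctr [237.8 238.5]
```

```bash
python3 - <<'E'
from h import *
from workcell import job_done
a,b=load("scene1"),load("scene13")
d=np.abs(a["image"][255:300,408:432].astype(int)-b["image"][255:300,408:432]).sum(2); print("yellow region median diff",np.median(d),np.percentile(d,80))
print(job_done())
E
```

```text
yellow region median diff 8.0 16.0
the job is handed in; nothing more can be done
None
```

The job is handed in after about 27.5 s on the robot clock: both probes came off the peg with no wrist force above about 4 N, are pressed home in their own clips and stand released and upright, the yellow probe has not moved, and the handover call returned no verdict.

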